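# Unstack the drawdown tools onto their shadow mats

### The job

The drawdown tools have been left in a pile. Take the pile apart from the top down, one tool at a time - marker pen, scraper blade, film applicator, then the grind gauge block - and lay each one down (do not drop it) flat on the grey mat that bears its printed shape, centred on the print and lying along it; either end may point either way. Leave the glass beaker and the amber jar undisturbed.

Things in the scene. Friction and masses are not known exactly. Their poses are not given: they have to be found in the camera images.
- marker: Felt marker pen, half white and half blue, 15 x 131 x 13 mm, on top of the pile, lying roughly along the pile; 30 g. Origin at the middle of its underside, its own y along its length, z up. Grip it across its 15 mm width. Does not roll.
- scraper: Flat pale steel scraper blade with a green tape band near each end, 38 x 90 x 6 mm, second from the top, lying crosswise over the applicator and overhanging it on both sides. Origin at the centre of its underside, own y along its 90 mm length, x across its 38 mm width, z up; grip it across x with the fingertips. About 120 g.
- applicator: Film applicator: pale steel rectangular open frame with a red tape mark on top of each end, 50 x 84 x 22 mm, third from the top, on the gauge. Origin at the centre of its underside, own y along its 84 mm length; the outer faces 50 mm apart across x are plain and upright and can be gripped. About 300 g.
- gauge: Grind gauge: pale steel block with a yellow tape band across each end, 60 x 170 x 12.5 mm, bottom of the pile, flat on the worktop. Origin at the centre of its underside, own y along its 170 mm length; grip it across its 60 mm width at its middle. About 700 g.
- mat_marker: Mat for the marker pen. Fixed rubber bench mat, 80 x 178 x 4 mm, grey, lying flat, 4 mm above the worktop at its top; origin at the centre of its underside, its own y along its length. Printed in the middle, along its length: a thin plain blue bar 14 x 131 mm.
- mat_scraper: Mat for the scraper. Fixed rubber bench mat, 80 x 178 x 4 mm, grey, lying flat, 4 mm above the worktop at its top; origin at the centre of its underside, its own y along its length. Printed in the middle, along its length: a plain green rectangle 38 x 90 mm.
- mat_applicator: Mat for the film applicator. Fixed rubber bench mat, 80 x 178 x 4 mm, grey, lying flat, 4 mm above the worktop at its top; origin at the centre of its underside, its own y along its length. Printed in the middle, along its length: a red open rectangular frame 50 x 84 mm.
- mat_gauge: Mat for the gauge block. Fixed rubber bench mat, 80 x 178 x 4 mm, grey, lying flat, 4 mm above the worktop at its top; origin at the centre of its underside, its own y along its length. Printed in the middle, along its length: a big yellow rectangle 60 x 170 mm with two thin dark lengthwise lines.
- glass_beaker: Clear open glass beaker, 68 mm across, 72 mm tall, loose on the worktop to the right of the pile; bystander. Origin at the centre of its underside.
- amber_jar: Small amber-brown jar with brown lid, 49 mm across, 76 mm tall, loose on the worktop to the left of the pile; bystander. Origin at the centre of its underside.

How it is judged:
By the outcome, as a careful person would: the job done as asked, in the order asked, and still so for the second after the job is handed in, with the robot touching nothing.
It also fails if it takes over 120 s, if anything falls off the work surface, if the arm or the gripper's body presses on something with over 40 N, if the wrist force passes 120 N, or if a joint passes its speed limit or range.

### The arm

A 6-joint arm with a two-finger parallel gripper is mounted at the origin on a cart in front of the work surface, level with it; the furniture and walls round the work are solid. World frame = base frame: x ahead of the robot, y to its left, z up, the work surface at z = 0. Lengths are in m, angles in degrees, forces in N, time in s.
With the tool pointing down it reaches from about 0.3 to 0.875 m from the base axis. Payload 6.4 kg.
Tool frame: the origin (TCP) lies midway between the tips of the shut fingers; the grasp point (between the pads) lies 19 mm behind it; z points along the fingers, y is the direction in which the jaws open and shut (so a half turn about z gives the same grasp; the last joint's range is limited). The gripper opens to 85 mm and grips with 20 to 120 N. Pads are 22 mm wide; open, the fingers measure 114 mm over their backs; the gripper's body (76 mm by 85 mm) begins 54 mm behind the grasp point. The pads swing forward as they close: fully open they stand 13 mm farther back than shut.
Start: joints at [-11.82, 10.359, 92.074, -0, 77.567, -11.82], TCP at [0.575, 0, 0.231] pointing down, gripper open.
Joint ranges: [-171.53, 171.53], [-51.25, 118.39], [17.06, 147.69], [-65.23, 245.23], [0, 150.52], [-178.68, 178.68]. Speed limits (degrees/s): [147.25, 147.25, 172.46, 180, 180, 180].

### API

Orientations are given as a 3x3 rotation matrix whose columns are the frame's x, y, z axes.
In Python, from station import robot gives the robot as it stands. The module is installed in compiled form; this text tells all that it offers.
- The arm moves only by the tool drive_tool, never from a script. Its argument "plan" is text: rows parted by semicolons, each of 6 numbers parted by spaces: the shift along the world's x, y, z in mm, then the turn, a rotation vector about the world's x, y, z in rad. A call has exactly 8 rows; each row is the pose to reach, as a shift and turn from the pose commanded when the call began; what a row does not reach only later rows make up. A row lasts 1/12 s, in which the tool goes at most 41.7 mm and 7.16 degrees, less where a joint would pass 70% of its speed; a pose out of reach is approached as far as the arm can. A call with a gripper value outside its range is refused whole. "jaw" is the closure in counts, from 0 (fully open) to 255 (shut), set as the call begins (left out, the last holds). The fingers move at their own pace and stop on an object; the grip force is fixed at half the most. Time passes only in rows, so rows that repeat a pose let the fingers close, or fill a call up. It gives the time, the measured TCP pose, the force and the opening at its end, in the units of the state.
- robot.get_obs(): the state, without advancing time (a new reading comes with each control period).
- robot.capture(name): name is "scene" or "side" or "wrist"; returns a dict with "pixels" (420x560x3 uint8, red, green, blue), "z_map" (420x560 float32, m along the optical axis (not along the pixel's ray), 0 where there is no reading), "camera_matrix" (3x3 intrinsics, pixels), "rvec" (rotation vector, rad) and "tvec" (3), from world to camera coordinates, as OpenCV has them; the wrist camera has in their place "T_tool_cam" (4x4, takes a point from camera to tool coordinates, whose origin is the TCP and whose axes are the flange's). Camera axes: x right, y down, z forward; pixel columns grow to the right and rows downward; lengths in m; the calibration is good to about 2 mm. A picture is of the moment at which its call begins: read the wrist's pose just before it.
- robot.hand_in(): hands the job in, once; it reports no verdict.
The state is a dict: "time": time; "qpos": joint angles; "qvel": joint speeds; "tau": joint torques, N m; "eef_pos": TCP position; "tool_rot": TCP orientation; "contact_force": force on the tool from outside, world axes, zero at the start; "moment": the same for the moment, N m; "grip_width": finger opening in m.
Only numpy, scipy, OpenCV 4.12 (cv2) and the standard library are available. Lean on these libraries where they do the work, as an engineer would, in place of code of your own. Each camera call takes 0.05 s, during which the arm holds its last target.

## Working session

There is one attempt and no reset: what is moved stays moved. The work goes in short steps, Python scripts to look and compute and a tool call to move; the robot and the scene stay as the last step left them, time stands still between calls to the robot, and variables do not carry over. Pictures are saved under pics/ and viewed, and the job is handed in when it is done.

Besides the shell and the picture viewer there is one more tool, called after ">>>" by a JSON object that holds its "name" and its "arguments". drive_tool: Moves the arm, as the interface text tells. Its arguments: {"type":"object","properties":{"plan":{"type":"string"},"jaw":{"type":"number"}},"required":["plan"]}

```bash
mkdir -p pics; cat > h.py <<'E'
import numpy as np, cv2
from station import robot
def save(n,im,s=1): cv2.imwrite(f'pics/{n}.png',cv2.cvtColor(im,cv2.COLOR_RGB2BGR))
E
python3 - <<'E'
from h import *
o=robot.get_obs(); print(o)
import pickle
for n in ("scene","side","wrist"):
    o=robot.get_obs()
    c=robot.capture(n); save(n+'0',c['pixels']); c['obs']=o; pickle.dump(c,open(n+'0.pkl','wb'))
    print(n,c['camera_matrix'],{k:c[k] for k in c if k in('rvec','tvec','T_tool_cam')})
E
```

```text
{'time': 0.0, 'qpos': array([-1.18188124e+01,  1.04012884e+01,  9.21317543e+01, -2.14532586e-04,
        7.75670949e+01, -1.18193098e+01]), 'qvel': array([-0.05321569, -0.05290997, -0.00645003,  0.00806199, -0.00201148,
       -0.00984524]), 'tau': array([ 3.41415571e-04, -4.44869328e+01, -3.51340663e+01, -2.51131587e-04,
        9.11703974e-03,  3.43231875e-05]), 'eef_pos': array([5.74449930e-01, 1.44533599e-04, 2.30389261e-01]), 'tool_rot': array([[-9.18669403e-06,  9.99998535e-01, -1.71142575e-03],
       [ 9.99999937e-01,  9.79321359e-06,  3.54386271e-04],
       [ 3.54402512e-04, -1.71142239e-03, -9.99998473e-01]]), 'contact_force': array([-0.99952448,  0.15729385, -0.20548646]), 'moment': array([ 0.00791547,  0.03462352, -0.02357047]), 'grip_width': 0.0853971328467169}
scene [[510.23960887   0.         282.31076161]
 [  0.         510.23960887 202.09120982]
 [  0.           0.           1.        ]] {'rvec': array([ 1.10734918, -2.48865255,  0.89668273]), 'tvec': array([0.36861018, 0.29700651, 1.14932287])}
side [[430.10801059   0.         278.74161025]
 [  0.         430.10801059 210.30001529]
 [  0.           0.           1.        ]] {'rvec': array([ 0.06035418, -2.67923361,  1.59483388]), 'tvec': array([0.50193594, 0.01809937, 1.4861109 ])}
wrist [[306.19612083   0.         284.93727635]
 [  0.         306.19612083 208.07680457]
 [  0.           0.           1.        ]] {'T_tool_cam': array([[-1.83220209e-04, -9.53385823e-01, -3.01753938e-01,
         7.58990760e-02],
       [ 9.99999736e-01,  3.76560141e-05, -7.26157450e-04,
        -2.52224069e-04],
       [ 7.03671069e-04, -3.01753991e-01,  9.53385564e-01,
        -1.43118913e-01],
       [ 0.00000000e+00,  0.00000000e+00,  0.00000000e+00,
         1.00000000e+00]])}
```

View pics/scene0.png

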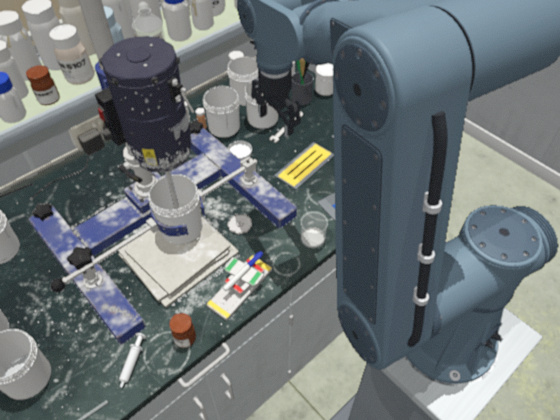

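View pics/side0.png

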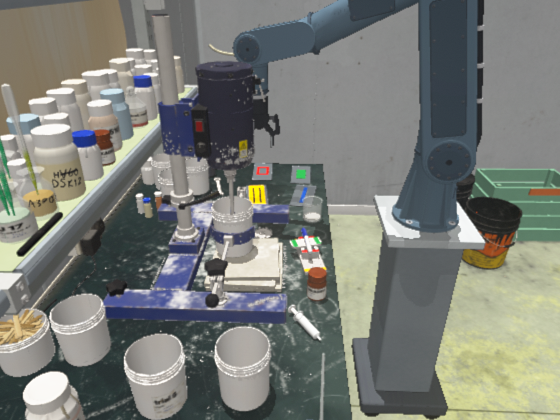

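View pics/wrist0.png

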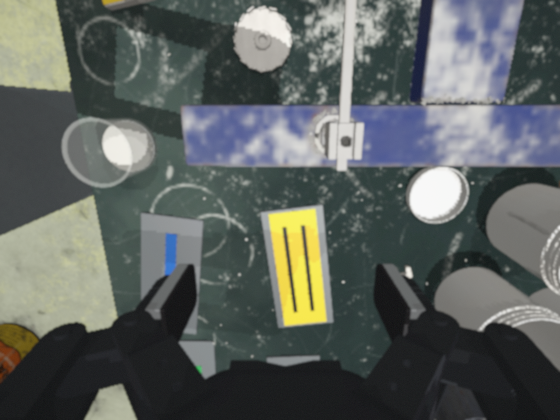

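```bash
cat >> h.py <<'E'
import pickle
def extr(c):
    """4x4 cam->world"""
    T=np.eye(4)
    if 'rvec' in c:
        R=cv2.Rodrigues(np.array(c['rvec']))[0]; T[:3,:3]=R.T; T[:3,3]=-R.T@np.array(c['tvec']); return T
    o=c['obs']; W=np.eye(4); W[:3,:3]=o['tool_rot']; W[:3,3]=o['eef_pos']
    return W@c['T_tool_cam']
def cloud(c):
    K=c['camera_matrix']; z=c['z_map']; v,u=np.mgrid[:z.shape[0],:z.shape[1]]
    P=np.stack([(u-K[0,2])/K[0,0]*z,(v-K[1,2])/K[1,1]*z,z],-1)
    T=extr(c); P=P@T[:3,:3].T+T[:3,3]; P[z==0]=np.nan; return P
def onplane(c,u,v,h):
    K=c['camera_matrix'];T=extr(c); d=T[:3,:3]@np.array([(u-K[0,2])/K[0,0],(v-K[1,2])/K[1,1],1]); return T[:3,3]+d*(h-T[2,3])/d[2]
def grab(n,name):
    o=robot.get_obs(); c=robot.capture(n); c['obs']=o; pickle.dump(c,open(name+'.pkl','wb')); save(name,c['pixels']); return c
def load(n): return pickle.load(open(n+'.pkl','rb'))
def crop(c,name,u0,u1,v0,v1,s):
    save(name,cv2.resize(c['pixels'][v0:v1,u0:u1],None,fx=s,fy=s,interpolation=cv2.INTER_CUBIC))
E
python3 - <<'E'
from h import *
for n in('scene0','side0','wrist0'):
    c=load(n);P=cloud(c)
    print(n,extr(c)[:3,3])
    pts={'scene0':[(240,283),(183,330),(313,230),(304,165),(146,60)],'side0':[(308,250),(317,280),(312,205),(228,75),(265,170),(300,172)],'wrist0':[(297,265),(170,250),(105,150),(345,150)]}[n]
    for u,v in pts: print(u,v,P[v,u].round(3))
c=load('scene0');crop(c,'scrop',160,350,130,360,3)
# tall things
P=np.concatenate([cloud(load(n)).reshape(-1,3) for n in('scene0','side0')])
P=P[~np.isnan(P[:,0])]
m=(P[:,0]>.2)&(P[:,0]<1.1)&(abs(P[:,1])<.9)&(P[:,2]<0.6)
P=P[m]
xs=np.arange(.2,1.05,.05);ys=np.arange(-.5,.8,.05)
print('cols x',xs.round(2))
for y in ys[::-1]:
    r=[]
    for x in xs:
        k=(abs(P[:,0]-x)<.025)&(abs(P[:,1]-y)<.025)
        r.append('%4d'%(1000*np.percentile(P[k,2],98)) if k.sum()>3 else '   .')
    print('%.2f'%y,*r)
E
```

```text
scene0 [-0.12493926  0.61260898  1.07430434]
240 283 [0.407 0.265 0.011]
183 330 [0.367 0.447 0.076]
313 230 [0.403 0.026 0.012]
304 165 [ 0.591 -0.122  0.004]
146 60 [0.6   0.279 0.543]
side0 [0.44300106 1.31901008 0.7244    ]
308 250 [0.406 0.306 0.05 ]
317 280 [0.387 0.464 0.067]
312 205 [0.39  0.07  0.069]
228 75 [0.599 0.348 0.534]
265 170 [ 0.577 -0.366  0.003]
300 172 [ 0.429 -0.345  0.006]
wrist0 [0.57449061 0.07596836 0.37362757]
297 265 [ 0.59  -0.12   0.006]
170 250 [ 0.422 -0.098  0.006]
105 150 [0.363 0.033 0.012]
345 150 [0.624 0.045 0.116]
cols x [0.2  0.25 0.3  0.35 0.4  0.45 0.5  0.55 0.6  0.65 0.7  0.75 0.8  0.85
 0.9  0.95 1.  ]
0.75    .    .    .    1    6    2  119   90  118  121  103  120    1  351  452  339   89
0.70    .    .    .    1    6    2  119  120  119  112  118  111    2  351  437  107   97
0.65    .    .    .    2    5    2    2    2    2    2    2    2    2  348  566  425   96
0.60    .    .    .    2   19    2    2    2  116  114    2    2    3  344  472  463  452
0.55    .    .    .    1   22   46   47   47  151  151   46   46   47  452  473  474
[... 1206 characters left out ...]
  5    4    3    6    8    4    5    7  109  338  411  341  483
-0.20    .    .    .    3    6    5    2    6    8    5    3    4  110  340  315  465  498
-0.25    .    .    .    2    6    5    1    4    5    3    2    6    4  344  339  466  502
-0.30    .    .    .    1    5    6    1    5    6    3    4    2  153  344  463  482  487
-0.35    .    .    .    2    6    5    2    5    5    2    3    3  140  343  465    .  488
-0.40    .    .    .    2    5    5    2    5    5    4    0   81   84  343  341    2  597
-0.45    .    .    .    2    2    2    0    4    4    3    .    .   83  340  340    4  596
-0.50    .    .    .    .    .    .    .    .    .    .    .    .    .    .    .    .    .
```

View pics/scrop.png

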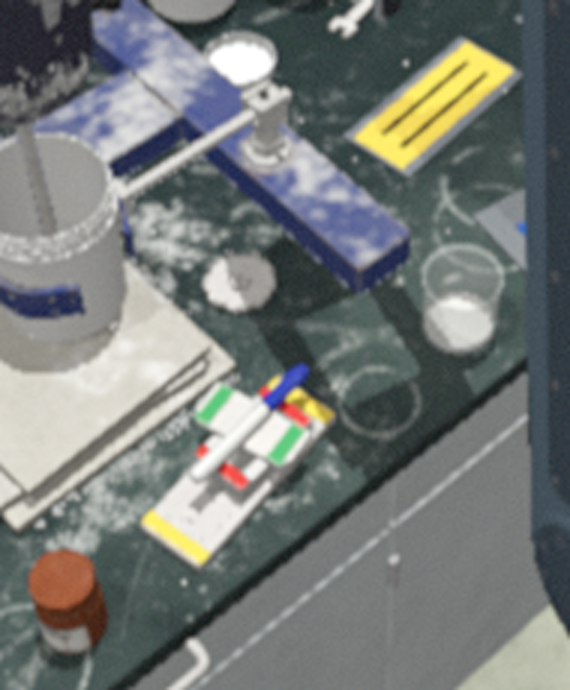

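>>> {"name": "drive_tool", "arguments": {"plan": "-30 25 5 0 0 0; -60 55 10 0 0 0; -85 90 15 0 0 0; -110 125 20 0 0 0; -135 160 25 0 0 0; -155 195 30 0 0 0; -170 230 30 0 0 0; -175 265 30 0 0 0"}}

```text
time: 0.82
eef_pos: [0.3977, 0.2668, 0.2619]
tool_rot: [[-0.0, 1.0, 0.001], [1.0, 0.0, 0.0], [0.0, 0.001, -1.0]]
contact_force: [0.4, -0.5, -0.8]
grip_width: 0.0855
```

```bash
python3 - <<'E'
from h import *
c=grab('wrist','w1'); print(c['obs']['eef_pos'],c['obs']['qpos'],c['obs']['qvel'])
c=grab('scene','s1')
E
```

```text
[0.39766643 0.26675223 0.26192093] [ 1.96014173e+01 -3.82565837e+00  1.03390511e+02  1.57839106e-02
  8.03980402e+01  1.95707439e+01] [ 53.35481404  26.40677513 -24.44744238  -0.62215044  -3.13786727
  52.9021281 ]
```

View pics/w1.png

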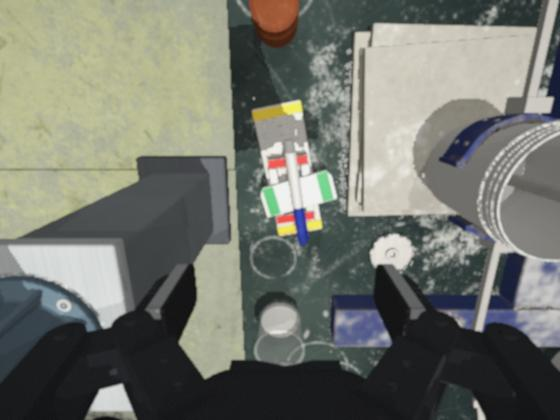

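View pics/s1.png

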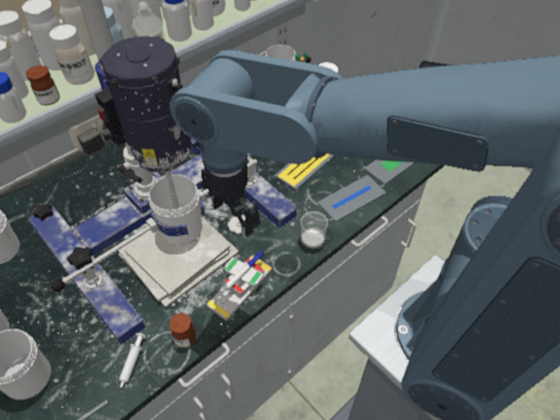

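```bash
python3 - <<'E'
from h import *
for i in range(3): c=grab('wrist','w1'); print(c['obs']['time'],c['obs']['eef_pos'],abs(c['obs']['qvel']).max())
crop(c,'w1c',230,360,70,270,4)
E
```

```text
0.9167 [0.39797492 0.26925027 0.26151493] 4.829047896172046
0.9667 [0.39876942 0.26715221 0.26123431] 3.7254783690609847
1.0167 [0.39932905 0.26577985 0.2610182 ] 2.790352876656155
```

View pics/w1c.png

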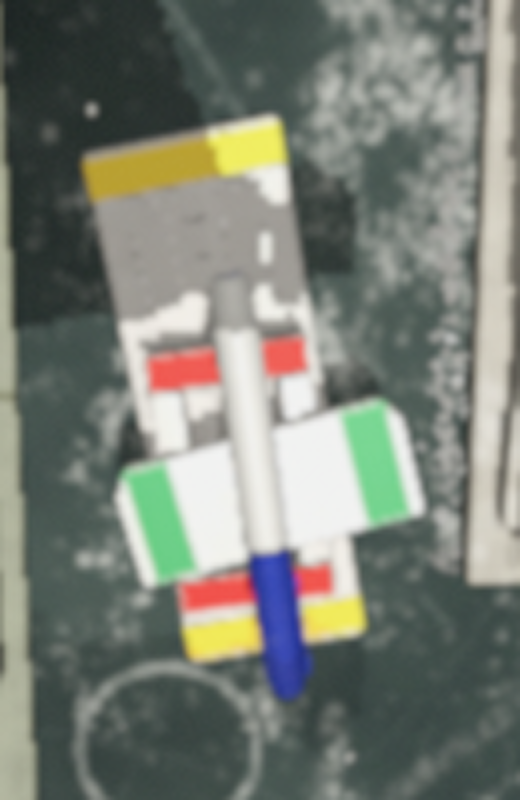

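```bash
cat >> h.py <<'E'
def pts(c,lst,h,u0=0,v0=0,s=1): return np.array([onplane(c,u0+(u+.5)/s-.5,v0+(v+.5)/s-.5,h) for u,v in lst])
E
python3 - <<'E'
from h import *
c=load('w1');P=cloud(c)
f=lambda l,h:pts(c,l,h,230,70,4)
def seg(n,a):
    d=a[1]-a[0]; print(n,a[:,:2].round(4).tolist(),'mid',a.mean(0)[:2].round(4),'len',np.hypot(d[0],d[1]).round(4),'ang',np.degrees(np.arctan2(d[0],-d[1])).round(2))
seg('marker',f([(232,278),(288,700)],.047))
g=f([(82,160),(280,115),(365,632),(188,660)],.0125); 
seg('gaugeL',g[[0,3]]);seg('gaugeR',g[[1,2]]);seg('w',g[[0,1]]);seg('w2',g[[3,2]]);print(g.mean(0))
s=f([(117,470),(385,398),(425,510),(155,587)],.0405);print('scr');seg('',s[[0,1]]);seg('',s[[3,2]]);seg('',s[[0,3]]);print(s.mean(0))
for q in [(250,450),(280,640),(235,340),(150,510),(380,470),(170,370),(280,355),(130,240)]:
    u=230+q[0]//4;v=70+q[1]//4; print(q,P[v,u].round(4))
E
```

```text
marker [[0.4017, 0.3111], [0.4202, 0.1798]] mid [0.4109 0.2455] len 0.1326 ang 8.03
gaugeL [[0.3561, 0.3432], [0.3875, 0.1791]] mid [0.3718 0.2612] len 0.1671 ang 10.83
gaugeR [[0.4161, 0.3563], [0.4481, 0.1897]] mid [0.4321 0.273 ] len 0.1697 ang 10.86
w [[0.3561, 0.3432], [0.4161, 0.3563]] mid [0.3861 0.3497] len 0.0615 ang 102.28
w2 [[0.3875, 0.1791], [0.4481, 0.1897]] mid [0.4178 0.1844] len 0.0616 ang 99.86
[0.40193259 0.26706204 0.0125    ]
scr
 [[0.367, 0.2532], [0.4477, 0.2755]] mid [0.4073 0.2643] len 0.0838 ang 105.49
 [[0.378, 0.2154], [0.4615, 0.2408]] mid [0.4198 0.2281] len 0.0872 ang 106.89
 [[0.367, 0.2532], [0.378, 0.2154]] mid [0.3725 0.2343] len 0.0393 ang 16.37
[0.41354987 0.24623492 0.0405    ]
(250, 450) [0.407  0.2626 0.0535]
(280, 640) [0.4174 0.2022 0.053 ]
(235, 340) [0.4021 0.2942 0.055 ]
(150, 510) [0.3768 0.2412 0.0422]
(380, 470) [0.4474 0.2539 0.0421]
(170, 370) [0.3831 0.2831 0.0354]
(280, 355) [0.4167 0.2881 0.0361]
(130, 240) [0.3701 0.3192 0.0138]
```

>>> {"name": "drive_tool", "arguments": {"plan": "3 -5 -25 0 0 0.05; 6 -10 -60 0 0 0.1; 11 -19.5 -95 0 0 0.14; 11 -19.5 -130 0 0 0.14; 11 -19.5 -160 0 0 0.14; 11 -19.5 -180 0 0 0.14; 11 -19.5 -190 0 0 0.14; 11 -19.5 -190 0 0 0.14"}}

```text
time: 1.73
eef_pos: [0.4097, 0.2437, 0.069]
tool_rot: [[-0.137, 0.991, -0.005], [0.991, 0.137, -0.002], [-0.001, -0.005, -1.0]]
contact_force: [-0.2, 0.6, 0.6]
grip_width: 0.0853
```

```bash
python3 - <<'E'
from h import *
for i in range(2): c=grab('wrist','w2'); print(c['obs']['time'],c['obs']['eef_pos'],abs(c['obs']['qvel']).max())
P=cloud(c)
c=grab('scene','s2'); crop(c,'s2c',180,330,170,320,4)
E
```

```text
1.7333 [0.40968045 0.24368245 0.06899002] 2.789276358790208
1.7833 [0.41091322 0.24438613 0.07073979] 2.2805695199850553
```

View pics/w2.png

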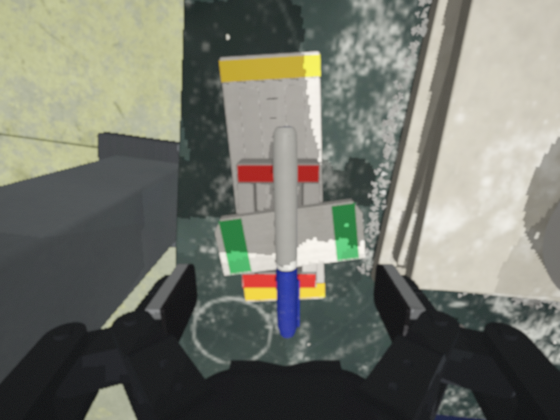

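View pics/s2c.png

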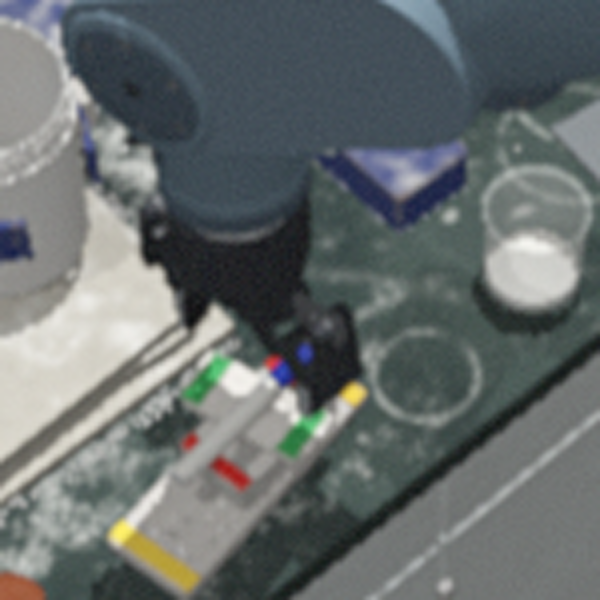

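>>> {"name": "drive_tool", "arguments": {"plan": "0 0 -10 0 0 0; 0 0 -18 0 0 0; 0 0 -24 0 0 0; 0 0 -26 0 0 0; 0 0 -26 0 0 0; 0 0 -26 0 0 0; 0 0 -26 0 0 0; 0 0 -26 0 0 0"}}

```text
time: 2.55
eef_pos: [0.4113, 0.2456, 0.0456]
tool_rot: [[-0.14, 0.99, 0.001], [0.99, 0.14, 0.0], [0.0, 0.001, -1.0]]
contact_force: [-0.1, 0.1, -0.8]
grip_width: 0.0854
```

>>> {"name": "drive_tool", "arguments": {"plan": "0 0 0 0 0 0; 0 0 0 0 0 0; 0 0 0 0 0 0; 0 0 0 0 0 0; 0 0 0 0 0 0; 0 0 0 0 0 0; 0 0 0 0 0 0; 0 0 0 0 0 0", "jaw": 255}}

```text
time: 3.22
eef_pos: [0.4112, 0.2456, 0.0455]
tool_rot: [[-0.14, 0.99, 0.0], [0.99, 0.14, 0.0], [0.0, 0.0, -1.0]]
contact_force: [-1.3, 0.0, 3.6]
grip_width: 0.0111
```

```bash
python3 - <<'E'
from h import *
c=grab('wrist','w3'); print(c['obs']['time'],c['obs']['eef_pos'],abs(c['obs']['qvel']).max(),c['obs']['grip_width'])
E
```

```text
3.2167 [0.41122969 0.24558256 0.04552819] 0.06135126010892486 0.01105650451816093
```

View pics/w3.png

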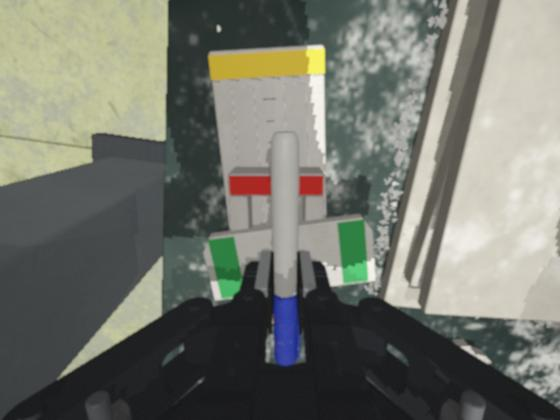

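>>> {"name": "drive_tool", "arguments": {"plan": "0 0 0 0 0 0; 0 0 0 0 0 0; 0 0 0 0 0 0; 0 0 -1.5 0 0 0; 0 0 -2.5 0 0 0; 0 0 -2.5 0 0 0; 0 0 -2.5 0 0 0; 0 0 -2.5 0 0 0", "jaw": 150}}

```text
time: 3.93
eef_pos: [0.411, 0.2455, 0.0427]
tool_rot: [[-0.139, 0.99, -0.0], [0.99, 0.139, -0.0], [-0.0, -0.0, -1.0]]
contact_force: [0.0, 0.9, 0.5]
grip_width: 0.0353
```

>>> {"name": "drive_tool", "arguments": {"plan": "0 0 0 0 0 0; 0 0 0 0 0 0; 0 0 0 0 0 0; 0 0 0 0 0 0; 0 0 0 0 0 0; 0 0 0 0 0 0; 0 0 0 0 0 0; 0 0 0 0 0 0", "jaw": 255}}

```text
time: 4.6
eef_pos: [0.4113, 0.2456, 0.043]
tool_rot: [[-0.14, 0.99, 0.001], [0.99, 0.14, 0.0], [0.0, 0.001, -1.0]]
contact_force: [0.2, -0.4, 3.7]
grip_width: 0.0113
```

>>> {"name": "drive_tool", "arguments": {"plan": "0 0 2 0 0 0; 0 0 5 0 0 0; 0 0 10 0 0 0; 0 0 17 0 0 0; 0 0 25 0 0 0; 0 0 30 0 0 0; 0 0 30 0 0 0; 0 0 30 0 0 0"}}

```text
time: 5.27
eef_pos: [0.4114, 0.2456, 0.0734]
tool_rot: [[-0.14, 0.99, 0.001], [0.99, 0.14, 0.0], [0.0, 0.001, -1.0]]
contact_force: [0.3, -1.3, -0.7]
grip_width: 0.0115
```

```bash
python3 - <<'E'
from h import *
c=grab('wrist','w3'); print(c['obs']['time'],c['obs']['eef_pos'],c['obs']['contact_force'],c['obs']['grip_width'])
P=cloud(c)
for q in[(285,180),(285,330),(285,145),(285,250)]: print(q,P[q[1],q[0]])
E
```

```text
5.2667 [0.41144351 0.24564862 0.07343208] [ 0.29347193 -1.27999858 -0.67131629] 0.011547115392730515
(285, 180) [0.40433598 0.29227765 0.0847626 ]
(285, 330) [0.41537917 0.21384355 0.08446373]
(285, 145) [0.40223578 0.30719826 0.08425278]
(285, 250) [0.40898959 0.25922033 0.08536364]
```

View pics/w3.png

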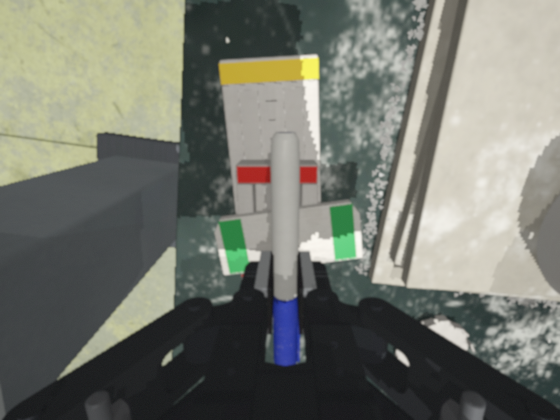

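>>> {"name": "drive_tool", "arguments": {"plan": "0 0 35 0 0 0; 0 -10 75 0 0 0; 0 -35 105 0 0 0; 5 -70 120 0 0 0; 15 -105 135 0 0 -0.05; 30 -140 150 0 0 -0.1; 45 -170 165 0 0 -0.14; 60 -195 180 0 0 -0.14"}}

```text
time: 5.98
eef_pos: [0.4711, 0.0484, 0.2533]
tool_rot: [[0.003, 1.0, -0.0], [1.0, -0.003, -0.0], [-0.0, -0.0, -1.0]]
contact_force: [0.0, -0.6, -0.2]
grip_width: 0.0111
```

```bash
python3 - <<'E'
from h import *
for i in range(5): c=grab('wrist','w4'); 
print(c['obs']['time'],c['obs']['eef_pos'],abs(c['obs']['qvel']).max(),c['obs']['grip_width'])
c=grab('scene','s4'); crop(c,'s4c',240,440,80,260,4)
E
```

```text
6.1833 [0.47093425 0.05006178 0.25240535] 2.0555619021406466 0.011392145507641734
```

View pics/w4.png

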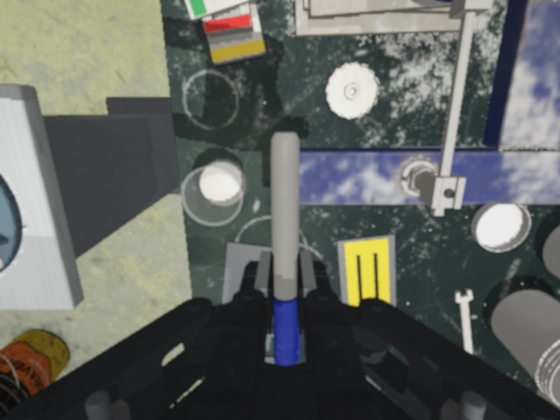

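View pics/s4c.png

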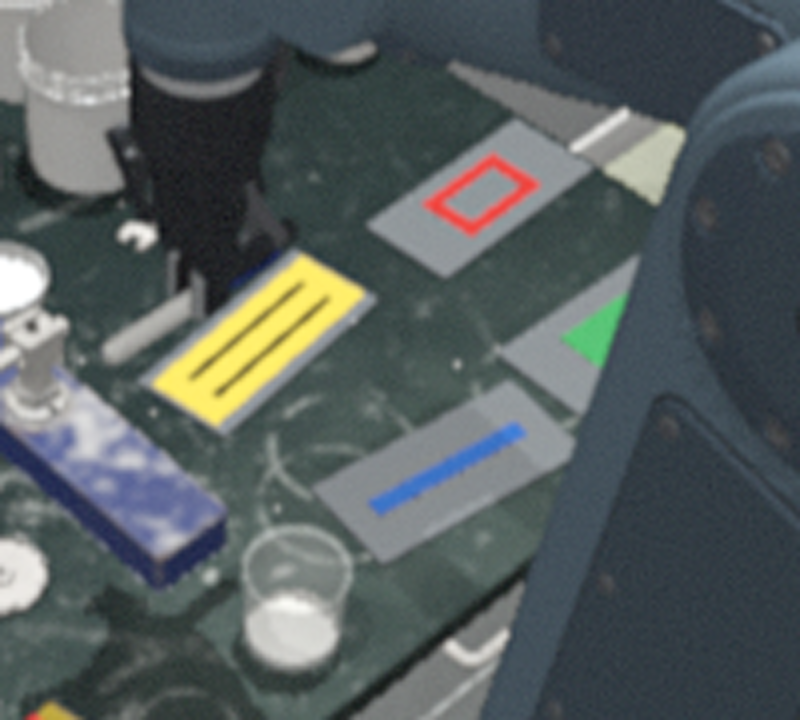

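```bash
cat >> h.py <<'E'
RNG={'blue':((100,120,80),(125,255,255)),'yellow':((20,100,110),(35,255,255)),'green':((55,90,80),(85,255,255)),'red':((172,110,100),(180,255,255)),'red2':((0,110,100),(8,255,255))}
def mask(c,col):
    hsv=cv2.cvtColor(c['pixels'],cv2.COLOR_RGB2HSV); m=cv2.inRange(hsv,*RNG[col])
    if col=='red': m|=cv2.inRange(hsv,*RNG['red2'])
    return m
def rect(c,col,h,box,minA=20):
    """box u0,u1,v0,v1: color blobs -> world plane -> minAreaRect (mm) center,size,ang of long axis from world y (ccw deg)"""
    m=mask(c,col);u0,u1,v0,v1=box;z=np.zeros_like(m);z[v0:v1,u0:u1]=m[v0:v1,u0:u1]
    m=cv2.morphologyEx(z,cv2.MORPH_CLOSE,np.ones((5,5)))
    out=[]
    for k in cv2.findContours(m,cv2.RETR_EXTERNAL,cv2.CHAIN_APPROX_NONE)[0]:
        if cv2.contourArea(k)<minA: continue
        w=np.array([onplane(c,u,v,h)[:2]*1000 for u,v in k[:,0].astype(float)],np.float32)
        (cx,cy),(a,b),_=r=cv2.minAreaRect(w); B=cv2.boxPoints(r)
        e=[B[1]-B[0],B[2]-B[1]]; l=max(e,key=np.linalg.norm); ang=np.degrees(np.arctan2(-l[0],l[1])); ang=(ang+90)%180-90
        fl=cv2.moments(k); mc=onplane(c,fl['m10']/fl['m00'],fl['m01']/fl['m00'],h)[:2]*1000
        out.append((round(cx,1),round(cy,1),round(max(a,b),1),round(min(a,b),1),round(float(ang),2),mc.round(1)))
    return out
E
python3 - <<'E'
from h import *
c=load('s4')
print('blue',rect(c,'blue',.004,(325,380,180,215)))
print('yel',rect(c,'yellow',.004,(270,340,140,190)))
print('red',rect(c,'red',.004,(340,380,115,142)))
print('green',rect(c,'green',.004,(370,400,140,180)))
c=load('w4'); print('yelw',rect(c,'yellow',.004,(340,400,230,330)))
c=load('w0' if 0 else 'wrist0'); print('w0 yel',rect(c,'yellow',.004,(250,340,200,340)));print('w0 blue',rect(c,'blue',.004,(160,180,225,300)))
c=load('s1'); print('s1 blue',rect(c,'blue',.004,(325,380,180,215)));print('green',rect(c,'green',.004,(370,420,140,180)))
c=load('side0')
print('side red',rect(c,'red',.004,(250,275,160,180)),'green',rect(c,'green',.004,(285,315,160,185)),'blue',rect(c,'blue',.004,(290,315,180,202)),'yel',rect(c,'yellow',.004,(245,270,180,205)))
E
```

```text
blue [(417.3, -137.6, 127.7, 12.9, -7.79, array([ 417.5, -136.6]))]
yel [(593.1, -127.0, 173.4, 60.2, 7.05, array([ 592.4, -123.9]))]
red [(589.4, -359.8, 83.2, 49.4, 2.07, array([ 589.2, -359.1]))]
green [(438.9, -315.5, 73.7, 32.8, 26.29, array([ 432.6, -312.2]))]
yelw [(588.3, -96.8, 105.4, 60.9, 6.76, array([587.5, -91.4]))]
w0 yel [(591.9, -129.7, 170.8, 60.8, 7.1, array([ 591.3, -123. ]))]
w0 blue [(420.9, -106.5, 62.0, 13.5, -7.94, array([ 420.9, -104.3]))]
s1 blue [(417.3, -137.6, 127.7, 13.0, -7.99, array([ 417.6, -136.1]))]
green [(428.5, -315.7, 56.3, 38.5, -1.23, array([ 426.1, -310.4]))]
side red [(588.9, -358.7, 75.0, 50.7, 2.58, array([ 588.4, -357.5]))] green [(426.3, -329.4, 84.0, 38.2, 0.56, array([ 426.5, -328.8]))] blue [(416.2, -142.2, 122.6, 13.8, -8.4, array([ 416.9, -141.4]))] yel [(593.7, -139.6, 164.8, 62.5, 6.76, array([ 591.8, -135.7]))]
```

>>> {"name": "drive_tool", "arguments": {"plan": "-10 -35 -5 0 0 -0.05; -20 -70 -20 0 0 -0.1; -35 -105 -40 0 0 -0.138; -45 -140 -65 0 0 -0.138; -54 -172 -90 0 0 -0.138; -54 -187 -125 0 0 -0.138; -54 -188 -160 0 0 -0.138; -54 -188 -185 0 0 -0.138"}}

```text
time: 6.95
eef_pos: [0.4149, -0.1363, 0.0646]
tool_rot: [[0.138, 0.99, -0.003], [0.99, -0.138, 0.002], [0.002, -0.003, -1.0]]
contact_force: [-0.4, 0.8, -1.7]
grip_width: 0.011
```

>>> {"name": "drive_tool", "arguments": {"plan": "0 0 -15 0 0 0; 0 0 -30 0 0 0; 0 0 -38 0 0 0; 0 0 -42 0 0 0; 0 0 -42 0 0 0; 0 0 -42 0 0 0; 0 0 -42 0 0 0; 0 0 -42 0 0 0"}}

```text
time: 7.62
eef_pos: [0.4177, -0.1378, 0.0267]
tool_rot: [[0.137, 0.991, 0.002], [0.991, -0.137, -0.001], [-0.001, 0.002, -1.0]]
contact_force: [0.2, -1.1, -0.8]
grip_width: 0.0117
```

```bash
python3 - <<'E'
from h import *
c=grab('wrist','w5'); 
print(c['obs']['time'],c['obs']['eef_pos'],c['obs']['tool_rot'][:2,1],abs(c['obs']['qvel']).max(),c['obs']['grip_width'])
c=grab('scene','s5'); crop(c,'s5c',280,420,130,250,5)
c=grab('side','d5'); crop(c,'d5c',230,350,140,240,6)
E
```

```text
7.6167 [ 0.41772551 -0.13778594  0.02668487] [ 0.9905312  -0.13727771] 0.24381167164289475 0.01165653926907668
```

View pics/w5.png

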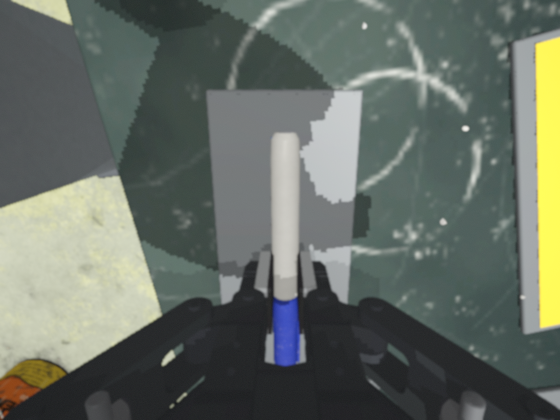

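View pics/s5c.png

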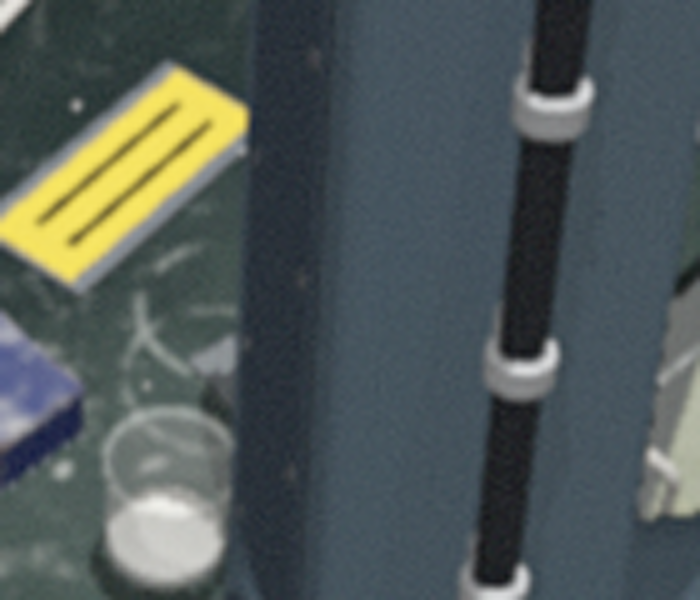

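View pics/d5c.png

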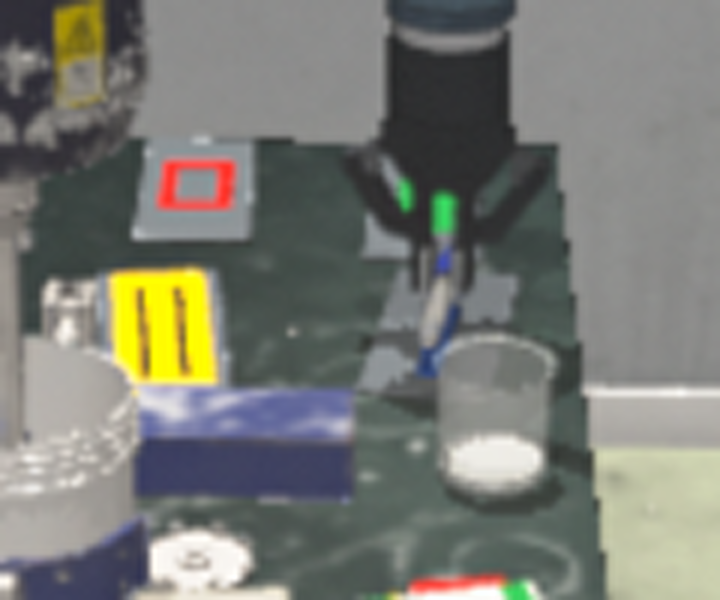

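```bash
python3 - <<'E'
from h import *
c=load('w5'); o=c['obs']
tz=.0267-.0024
e=pts(c,[(207,91),(361,91)],.004); m=pts(c,[(285,132)],tz+.011)
lo=pts(c,[(217,230),(221,260),(353,230),(350,260)],.004)
R=o['tool_rot'][:2,:2]; t=o['eef_pos'][:2]
for n,a in(('edge',e),('mk',m),('sides',lo)): print(n,((a[:,:2]-t)@R*1000).round(1).tolist(),'(along tool x, along tool y)')
w=load('w3'); o3=w['obs']; m=pts(w,[(285,132)],.0734-.0024+.011);print(((m[:,:2]-o3['eef_pos'][:2])@o3['tool_rot'][:2,:2]*1000))
crop(c,'w5c',190,380,70,320,3)
E
```

```text
edge [[85.6, -39.6], [85.6, 38.4]] (along tool x, along tool y)
mk [[67.4, -0.1]] (along tool x, along tool y)
sides [[10.0, -39.6], [-9.3, -38.5], [10.0, 39.4], [-9.4, 38.9]] (along tool x, along tool y)
[[67.46968225 -0.52616803]]
```

View pics/w5c.png

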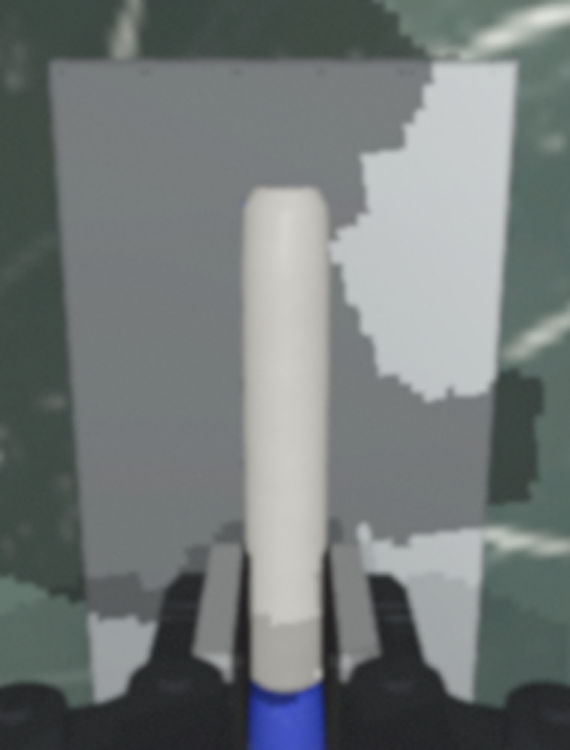

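>>> {"name": "drive_tool", "arguments": {"plan": "-0.3 -2 -5 0 0 0; -0.7 -4.8 -10 0 0 0; -0.7 -4.8 -15 0 0 0; -0.7 -4.8 -18 0 0 0; -0.7 -4.8 -19 0 0 0; -0.7 -4.8 -19 0 0 0; -0.7 -4.8 -19 0 0 0; -0.7 -4.8 -19 0 0 0"}}

```text
time: 8.43
eef_pos: [0.4161, -0.1422, 0.0066]
tool_rot: [[0.138, 0.99, -0.0], [0.99, -0.138, 0.0], [0.0, -0.0, -1.0]]
contact_force: [-0.8, -0.2, 0.1]
grip_width: 0.0111
```

```bash
python3 - <<'E'
from h import *
c=grab('wrist','w6'); o=c['obs']
print(o['time'],o['eef_pos'],o['contact_force'])
crop(c,'w6c',190,380,70,320,3)
e=pts(c,[(207,91),(361,91)],.004)
R=o['tool_rot'][:2,:2]; t=o['eef_pos'][:2];print(((e[:,:2]-t)@R*1000).round(1))
E
```

```text
8.4333 [ 0.41614252 -0.1422382   0.00655611] [-0.79661817 -0.22586488  0.0880759 ]
[[ 84.4 -34.9]
 [ 84.4  33.7]]
```

View pics/w6c.png

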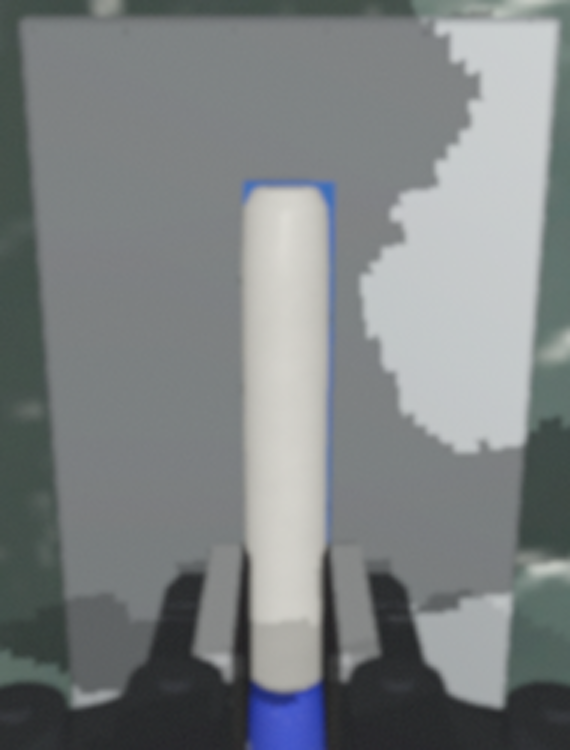

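>>> {"name": "drive_tool", "arguments": {"plan": "0.6 0 0 0 0 0; 0.6 0 -0.3 0 0 0; 0.6 0 -0.6 0 0 0; 0.6 0 -0.8 0 0 0; 0.6 0 -0.8 0 0 0; 0.6 0 -0.8 0 0 0; 0.6 0 -0.8 0 0 0; 0.6 0 -0.8 0 0 0"}}

```text
time: 9.15
eef_pos: [0.417, -0.1422, 0.0065]
tool_rot: [[0.137, 0.991, -0.0], [0.991, -0.137, 0.0], [0.0, -0.0, -1.0]]
contact_force: [-3.0, 1.8, 10.0]
grip_width: 0.0113
```

>>> {"name": "drive_tool", "arguments": {"plan": "0 0 0.6 0 0 0; 0 0 0.6 0 0 0; 0 0 0.6 0 0 0; 0 0 0.6 0 0 0; 0 0 0.6 0 0 0; 0 0 0.6 0 0 0; 0 0 0.6 0 0 0; 0 0 0.6 0 0 0"}}

```text
time: 9.82
eef_pos: [0.417, -0.1423, 0.0066]
tool_rot: [[0.138, 0.99, 0.0], [0.99, -0.138, -0.0], [-0.0, 0.0, -1.0]]
contact_force: [0.2, -0.2, -0.2]
grip_width: 0.0112
```

>>> {"name": "drive_tool", "arguments": {"plan": "0 0 0 0 0 0; 0 0 0 0 0 0; 0 0 0 0 0 0; 0 0 0 0 0 0; 0 0 2 0 0 0; 0 0 10 0 0 0; 0 0 30 0 0 0; 0 0 60 0 0 0", "jaw": 0}}

```text
time: 10.48
eef_pos: [0.415, -0.1411, 0.0658]
tool_rot: [[0.138, 0.99, -0.004], [0.99, -0.138, 0.003], [0.002, -0.005, -1.0]]
contact_force: [0.3, 0.0, 1.4]
grip_width: 0.0854
```

```bash
python3 - <<'E'
from h import *
c=grab('wrist','w7'); o=c['obs']
print(o['time'],o['eef_pos'],o['contact_force'],o['grip_width'])
crop(c,'w7c',190,380,70,380,2)
E
```

```text
10.4833 [ 0.41500111 -0.14109383  0.06575348] [0.34845832 0.03619801 1.35207165] 0.08543899327919896
```

View pics/w7c.png

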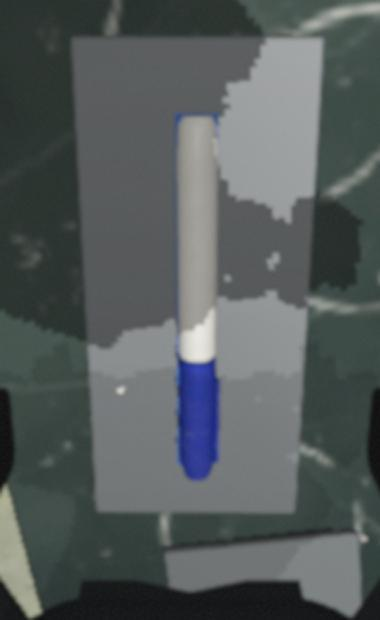

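```bash
python3 - <<'E'
from h import *
import time
for i in range(2): c=grab('wrist','w7')
o=c['obs']; print(o['eef_pos'],abs(o['qvel']).max()); crop(c,'w7c',220,350,80,330,3)
E
```

```text
[ 0.41987886 -0.14419016  0.07098195] 4.090637827201099
```

View pics/w7c.png

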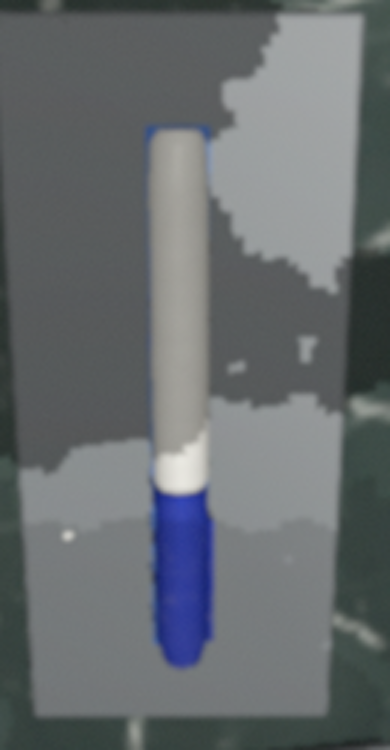

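```bash
python3 - <<'E'
from h import *
c=load('w7');o=c['obs'];R=o['tool_rot'][:2,:2]; t=o['eef_pos'][:2]
f=lambda l,h:((pts(c,l,h,220,80,3)[:,:2]-t)@R*1000).round(1).tolist()
print('mat',f([(180,13),(182,717)],.004));print('print top',f([(150,127),(210,127)],.004),'mk',f([(180,130)],.012),f([(182,667)],.009))
E
```

```text
mat [[92.1, -3.1], [-85.4, -3.5]]
print top [[68.8, -9.8], [68.8, 3.4]] mk [[68.5, -3.1]] [[-66.1, -3.4]]
```

>>> {"name": "drive_tool", "arguments": {"plan": "0 0 38 0 0 0.12; 0 10 75 0 0 0.24; 0 40 100 0 0 0.36; 0 75 115 0 0 0.48; 0 115 125 0 0 0.6; 0 155 130 0 0 0.72; 0 195 134 0 0 0.84; 0 235 134 0 0 0.96"}}

```text
time: 11.3
eef_pos: [0.4167, 0.0945, 0.2012]
tool_rot: [[-0.736, 0.677, 0.001], [0.677, 0.736, -0.0], [-0.001, 0.001, -1.0]]
contact_force: [0.8, -1.1, 0.0]
grip_width: 0.0853
```

>>> {"name": "drive_tool", "arguments": {"plan": "0 38 0 0 0 0.12; 0 76 0 0 0 0.24; 0 112 0 0 0 0.36; 0 135 0 0 0 0.48; 0 148 0 0 0 0.6; 0 153 0 0 0 0.72; -2 153 0 0 0 0.84; -4 153 0 0 0 0.96"}}

```text
time: 11.97
eef_pos: [0.4121, 0.2462, 0.1995]
tool_rot: [[-0.976, -0.217, -0.002], [-0.217, 0.976, -0.001], [0.002, -0.0, -1.0]]
contact_force: [0.2, -1.1, -0.3]
grip_width: 0.0857
```

>>> {"name": "drive_tool", "arguments": {"plan": "0 0 0 0 0 0.06; 0 0 0 0 0 0.06; 0 0 0 0 0 0.06; 0 0 0 0 0 0.06; 0 0 0 0 0 0.06; 0 0 0 0 0 0.06; 0 0 0 0 0 0.06; 0 0 0 0 0 0.06"}}

```text
time: 12.63
eef_pos: [0.413, 0.2457, 0.2006]
tool_rot: [[-0.964, -0.267, 0.0], [-0.267, 0.964, 0.0], [-0.0, -0.0, -1.0]]
contact_force: [-0.0, -0.2, -0.4]
grip_width: 0.0855
```

```bash
python3 - <<'E'
from h import *
c=grab('wrist','w8'); o=c['obs']
print(o['time'],o['eef_pos'],o['qpos'],abs(o['qvel']).max())
c=grab('scene','s8'); crop(c,'s8c',240,440,80,260,4)
E
```

```text
12.6333 [0.41298788 0.24567284 0.20063329] [ 1.65578147e+01 -1.63623658e-01  1.07148366e+02 -1.68409453e-03
  7.30074511e+01 -8.89540730e+01] 0.07755266256853582
```

View pics/w8.png

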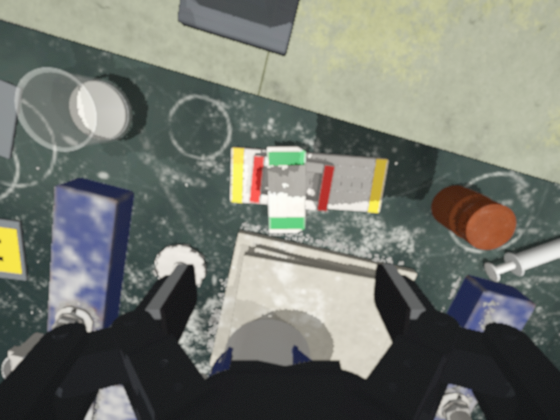

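View pics/s8c.png

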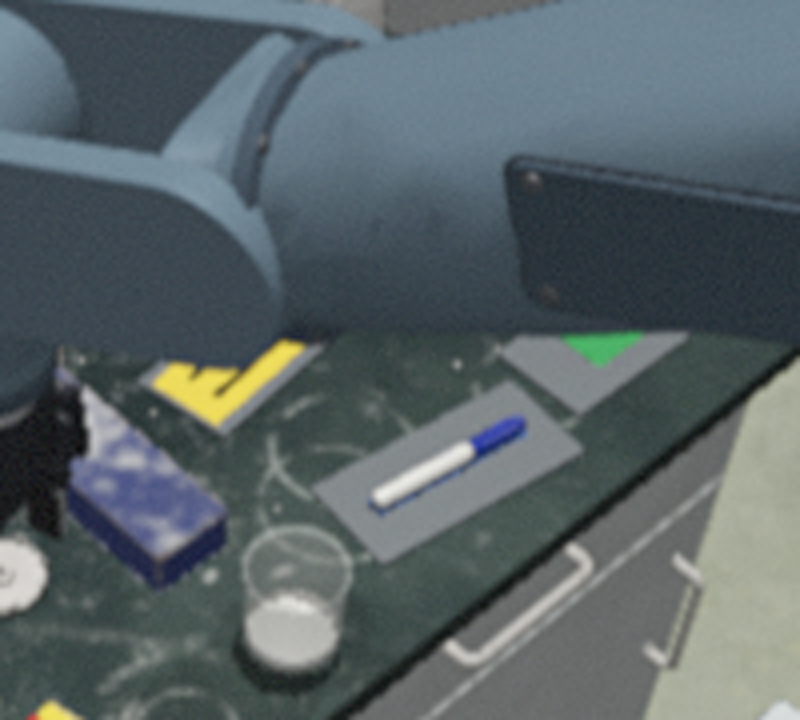

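```bash
python3 - <<'E'
from h import *
c=load('w8'); crop(c,'w8c',220,400,130,250,4)
for k in rect(c,'green',.0405,(240,330,130,250),5): print(k)
for k in rect(c,'red',.0345,(220,400,130,250),5): print(k)
for k in rect(c,'yellow',.0125,(220,400,130,250),5): print(k)
E
```

```text
(446.1, 256.0, 33.9, 11.2, 15.48, array([445.6, 255.7]))
(380.6, 237.1, 32.8, 11.8, 16.52, array([380.5, 237.1]))
(400.7, 284.4, 47.9, 9.6, -82.05, array([400. , 284.4]))
(410.6, 213.5, 47.2, 9.8, -81.46, array([410. , 213.2]))
(387.8, 343.3, 61.9, 11.8, -78.61, array([386.3, 343. ]))
(417.1, 191.5, 62.7, 10.8, -78.57, array([415.5, 191.2]))
```

View pics/w8c.png

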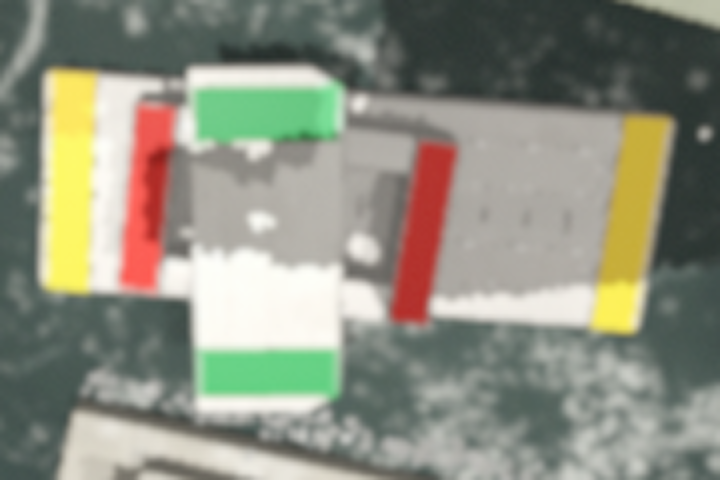

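>>> {"name": "drive_tool", "arguments": {"plan": "0.3 0.9 -38 0 0 0.01; 0.3 0.9 -76 0 0 0.01; 0.3 0.9 -108 0 0 0.01; 0.3 0.9 -130 0 0 0.01; 0.3 0.9 -140 0 0 0.01; 0.3 0.9 -140 0 0 0.01; 0.3 0.9 -140 0 0 0.01; 0.3 0.9 -140 0 0 0.01", "jaw": 100}}

```text
time: 13.4
eef_pos: [0.4147, 0.2471, 0.0622]
tool_rot: [[-0.961, -0.278, 0.003], [-0.278, 0.961, 0.001], [-0.003, 0.0, -1.0]]
contact_force: [-0.4, -0.4, 0.1]
grip_width: 0.0521
```

```bash
python3 - <<'E'
from h import *
c=grab('wrist','w9'); o=c['obs']
print(o['time'],o['eef_pos'],o['tool_rot'][:2,1],abs(o['qvel']).max(),o['grip_width'])
for k in rect(c,'green',.0405,(140,430,50,320),5): print(k)
E
```

```text
13.4 [0.41468336 0.24708588 0.06224445] [-0.27757767  0.9607032 ] 0.5994556947231076 0.052127769770404245
(446.7, 255.5, 34.5, 13.0, 16.07, array([446. , 255.3]))
(380.6, 236.6, 34.7, 12.6, 16.09, array([380.3, 236.6]))
```

View pics/w9.png

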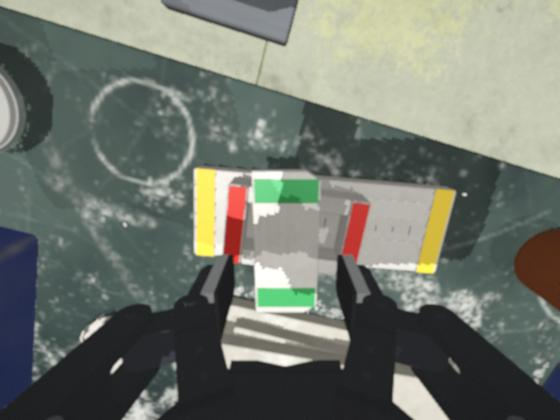

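>>> {"name": "drive_tool", "arguments": {"plan": "0 -0.3 -8 0 0 0; 0 -0.3 -15 0 0 0; 0 -0.3 -20 0 0 0; 0 -0.3 -23 0 0 0; 0 -0.3 -25 0 0 0; 0 -0.3 -25 0 0 0; 0 -0.3 -25 0 0 0; 0 -0.3 -25 0 0 0"}}

```text
time: 14.12
eef_pos: [0.4134, 0.2464, 0.0357]
tool_rot: [[-0.961, -0.278, 0.0], [-0.278, 0.961, 0.0], [-0.0, -0.0, -1.0]]
contact_force: [0.7, -0.8, -0.3]
grip_width: 0.052
```

```bash
python3 - <<'E'
from h import *
c=grab('wrist','w9'); o=c['obs']
print(o['time'],o['eef_pos'],o['contact_force'],o['tool_rot'][:2,1],abs(o['qvel']).max(),o['grip_width'])
c=grab('scene','s9'); crop(c,'s9c',180,310,190,320,5)
c=grab('side','d9'); crop(c,'d9c',250,370,180,300,5)
E
```

```text
14.1167 [0.41337038 0.24636948 0.03571631] [ 0.7353329  -0.81476056 -0.29682661] [-0.27753711  0.96071492] 0.22576269282901518 0.05201772193060698
```

View pics/w9.png

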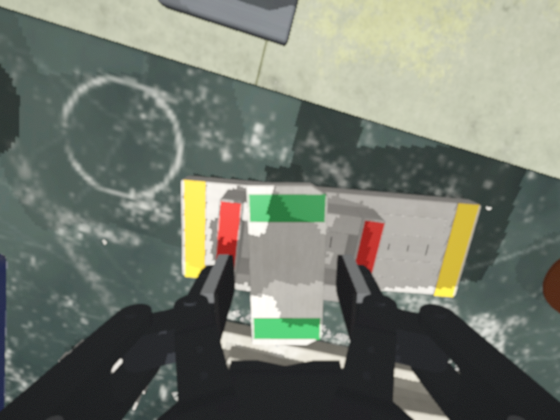

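View pics/d9c.png

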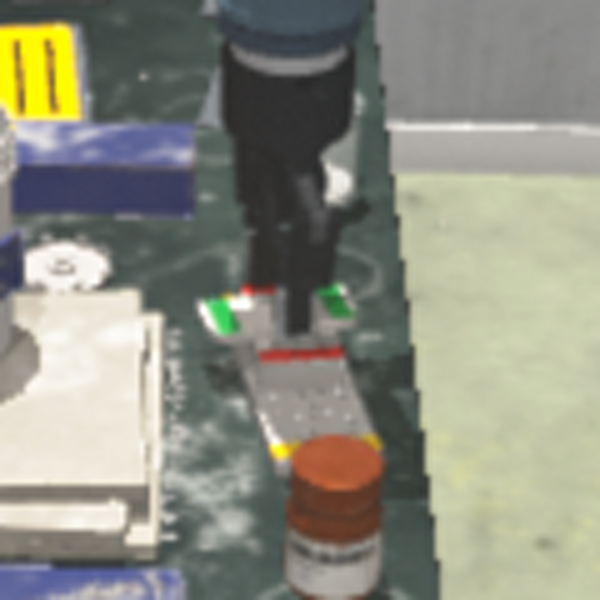

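>>> {"name": "drive_tool", "arguments": {"plan": "0 0 -1 0 0 0; 0 0 -1.5 0 0 0; 0 0 -1.5 0 0 0; 0 0 -1.5 0 0 0; 0 0 -1.5 0 0 0; 0 0 -1.5 0 0 0; 0 0 -1.5 0 0 0; 0 0 -1.5 0 0 0"}}

```text
time: 14.93
eef_pos: [0.4132, 0.2463, 0.0341]
tool_rot: [[-0.961, -0.277, 0.0], [-0.277, 0.961, 0.0], [-0.0, -0.0, -1.0]]
contact_force: [-0.3, 0.3, 0.3]
grip_width: 0.0521
```

>>> {"name": "drive_tool", "arguments": {"plan": "0 0 0 0 0 0; 0 0 0 0 0 0; 0 0 0 0 0 0; 0 0 0 0 0 0; 0 0 0 0 0 0; 0 0 0 0 0 0; 0 0 0 0 0 0; 0 0 0 0 0 0", "jaw": 255}}

```text
time: 15.6
eef_pos: [0.4134, 0.2464, 0.0345]
tool_rot: [[-0.961, -0.278, 0.0], [-0.278, 0.961, 0.0], [-0.0, -0.0, -1.0]]
contact_force: [-1.5, 0.2, 5.6]
grip_width: 0.0355
```

>>> {"name": "drive_tool", "arguments": {"plan": "0 0 1 0 0 0; 0 0 3 0 0 0; 0 0 6 0 0 0; 0 0 10 0 0 0; 0 0 16 0 0 0; 0 0 22 0 0 0; 0 0 25 0 0 0; 0 0 25 0 0 0"}}

```text
time: 16.27
eef_pos: [0.414, 0.2466, 0.0603]
tool_rot: [[-0.961, -0.278, 0.002], [-0.278, 0.961, 0.001], [-0.002, 0.0, -1.0]]
contact_force: [-0.1, -0.5, -1.6]
grip_width: 0.0351
```

```bash
python3 - <<'E'
from h import *
c=grab('wrist','w10'); o=c['obs']
print(o['time'],o['eef_pos'],o['contact_force'],o['tool_rot'][:2,1],abs(o['qvel']).max(),o['grip_width'])
P=cloud(c)
for q in[(285,200),(285,230),(285,260),(285,300),(265,260),(305,260)]: print(q,P[q[1],q[0]].round(4))
E
```

```text
16.2667 [0.41404458 0.2465994  0.06027138] [-0.05915335 -0.53782469 -1.63748085] [-0.27755442  0.96070992] 0.7679112257134802 0.0350855588830072
(285, 200) [0.3773 0.2347 0.0664]
(285, 230) [0.3915 0.2388 0.0669]
(285, 260) [0.4068 0.2432 0.0668]
(285, 300) [0.4282 0.2494 0.0678]
(265, 260) [0.4091 0.2336 0.0677]
(305, 260) [0.4041 0.2527 0.0667]
```

View pics/w10.png

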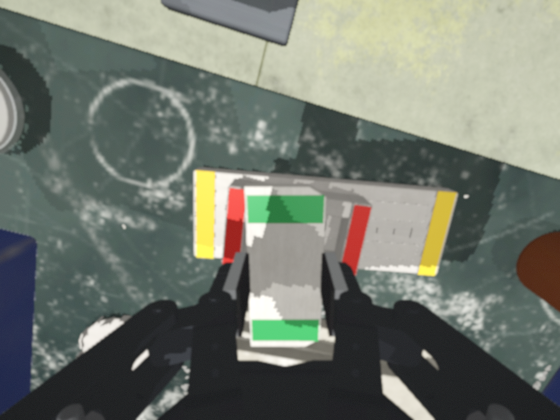

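>>> {"name": "drive_tool", "arguments": {"plan": "0 0 38 0 0 0; 0 -5 78 0 0 -0.12; 0 -30 108 0 0 -0.24; 0 -62 130 0 0 -0.36; 0 -100 140 0 0 -0.48; 0 -140 140 0 0 -0.6; 0 -180 140 0 0 -0.72; 0 -220 140 0 0 -0.84"}}

```text
time: 16.98
eef_pos: [0.4128, 0.0248, 0.1994]
tool_rot: [[-0.845, 0.534, 0.001], [0.534, 0.845, -0.0], [-0.001, 0.0, -1.0]]
contact_force: [1.0, -0.4, -0.2]
grip_width: 0.0355
```

>>> {"name": "drive_tool", "arguments": {"plan": "0 -40 0 0 0 -0.12; 0 -80 0 0 0 -0.24; 2 -120 0 0 0 -0.36; 4 -160 0 0 0 -0.48; 6 -200 0 0 0 -0.6; 8 -235 0 0 0 -0.72; 10 -265 0 0 0 -0.84; 12 -285 0 0 0 -0.96"}}

```text
time: 17.65
eef_pos: [0.4247, -0.2617, 0.1988]
tool_rot: [[-0.044, 0.999, -0.0], [0.999, 0.044, -0.001], [-0.001, -0.0, -1.0]]
contact_force: [-0.7, -0.2, -1.1]
grip_width: 0.036
```

>>> {"name": "drive_tool", "arguments": {"plan": "0 -20 -20 0 0 -0.05; 0 -35 -40 0 0 -0.05; 0 -45 -60 0 0 -0.05; 0 -55 -70 0 0 -0.05; 0 -55 -70 0 0 -0.05; 0 -55 -70 0 0 -0.05; 0 -55 -70 0 0 -0.05; 0 -55 -70 0 0 -0.05"}}

```text
time: 18.32
eef_pos: [0.4258, -0.3135, 0.1302]
tool_rot: [[-0.003, 1.0, 0.001], [1.0, 0.003, -0.001], [-0.001, 0.001, -1.0]]
contact_force: [0.0, 0.2, -0.4]
grip_width: 0.0354
```

```bash
python3 - <<'E'
from h import *
c=grab('wrist','w11'); o=c['obs']
print(o['time'],o['eef_pos'],o['tool_rot'][:2,1],abs(o['qvel']).max(),o['grip_width'],o['qpos'])
c=grab('scene','s11'); crop(c,'s11c',280,440,100,240,5)
E
```

```text
18.3167 [ 0.42577377 -0.3135491   0.13020062] [0.99999604 0.00256441] 0.32715517210384504 0.03544123914220726 [-4.92461524e+01  1.11001779e+01  1.03816692e+02  8.81319830e-03
  6.49903684e+01 -4.93967644e+01]
```

View pics/w11.png

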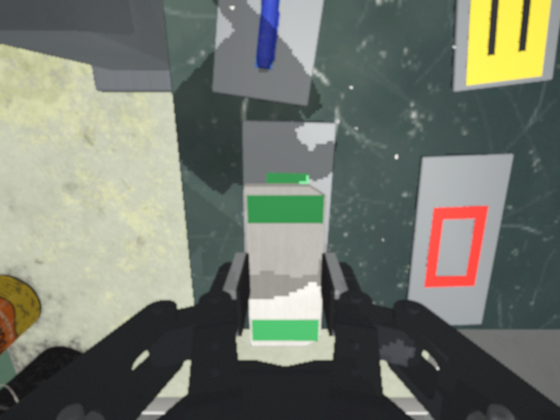

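View pics/s11c.png

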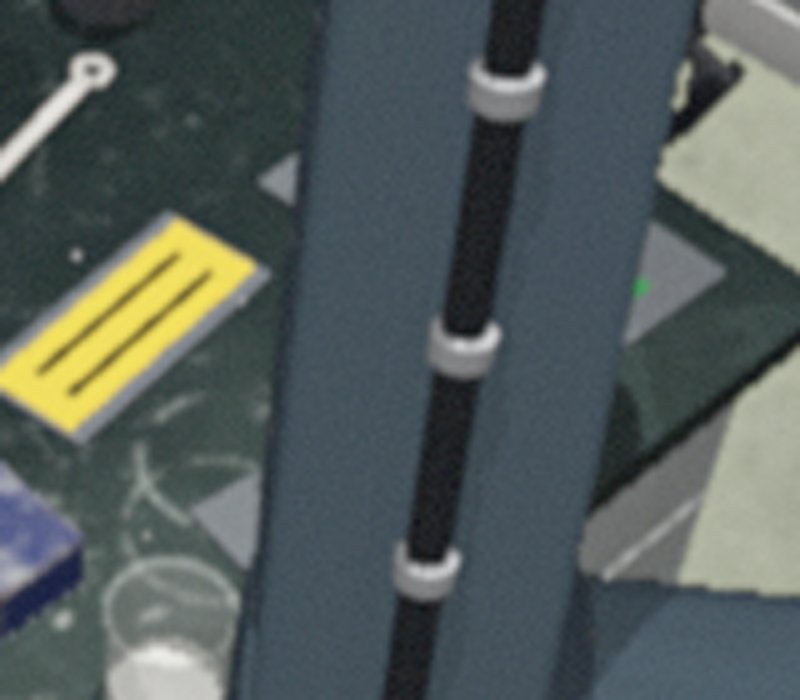

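```bash
python3 - <<'E'
from h import *
c=load('w11'); crop(c,'w11c',225,360,100,360,3)
E
```

```text
(no output)
```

View pics/w11c.png

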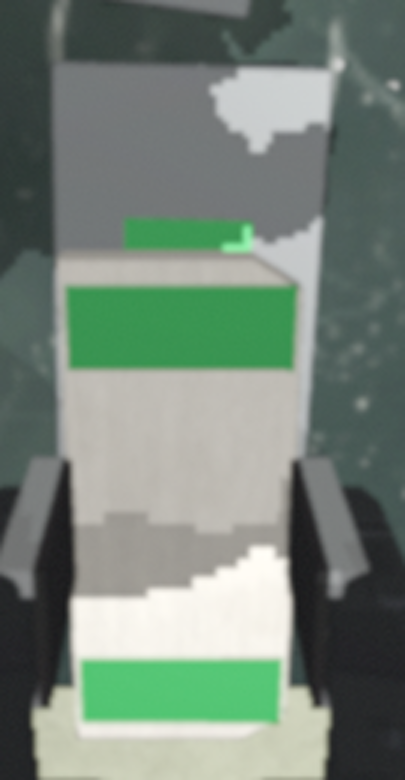

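```bash
python3 - <<'E'
from h import *
c=load('w11'); o=c['obs']
f=lambda l,h:(pts(c,l,h,225,100,3)[:,:2]*1000).round(1).tolist()
print('mat',f([(52,63),(333,68)],.004)); print('side',f([(63,440),(303,440)],.004));print('print',f([(125,218),(252,223)],.004))
print('blade',f([(60,253),(297,285),(72,600),(292,600),(80,737),(285,725)],.1364), o['eef_pos'])
print(rect(c,'green',.1364,(225,360,187,360)))
E
```

```text
mat [[389.0, -245.5], [468.3, -246.7]]
side [[387.9, -361.7], [464.7, -361.5]]
print [[408.9, -289.7], [446.6, -291.1]]
blade [[406.9, -269.5], [443.2, -274.4], [406.7, -330.8], [444.6, -330.7], [407.1, -359.7], [444.4, -357.0]] [ 0.42577377 -0.3135491   0.13020062]
[(425.6, -349.7, 34.6, 12.3, 88.97, array([ 425.5, -349.6])), (425.4, -281.5, 35.0, 12.8, -89.87, array([ 425.4, -281.2]))]
```

>>> {"name": "drive_tool", "arguments": {"plan": "0.5 -10 -25 0 0 -0.023; 1.3 -20 -50 0 0 -0.023; 1.3 -20 -75 0 0 -0.023; 1.3 -20 -95 0 0 -0.023; 1.3 -20 -108 0 0 -0.023; 1.3 -20 -114 0 0 -0.023; 1.3 -20 -114 0 0 -0.023; 1.3 -20 -114 0 0 -0.023"}}

```text
time: 19.08
eef_pos: [0.427, -0.3339, 0.0158]
tool_rot: [[0.021, 1.0, 0.001], [1.0, -0.021, -0.001], [-0.001, 0.001, -1.0]]
contact_force: [0.0, -0.8, -1.8]
grip_width: 0.0354
```

```bash
python3 - <<'E'
from h import *
for i in range(2): c=grab('wrist','w12'); o=c['obs']
print(o['time'],o['eef_pos'],o['tool_rot'][:2,1],abs(o['qvel']).max(),o['grip_width'])
crop(c,'w12c',200,370,70,330,3)
print(rect(c,'green',o['eef_pos'][2]+.0062,(225,360,170,360)))
E
```

```text
19.1333 [ 0.42732412 -0.3343204   0.01636832] [ 0.99978642 -0.02062018] 0.4260268031560454 0.03550062847280832
[(426.3, -370.8, 34.7, 12.3, 88.78, array([ 426.2, -370.4])), (427.7, -302.0, 35.1, 12.3, 88.79, array([ 427.7, -301.9])), (427.7, -288.3, 33.2, 6.1, 84.62, array([ 429. , -288.1]))]
```

View pics/w12c.png

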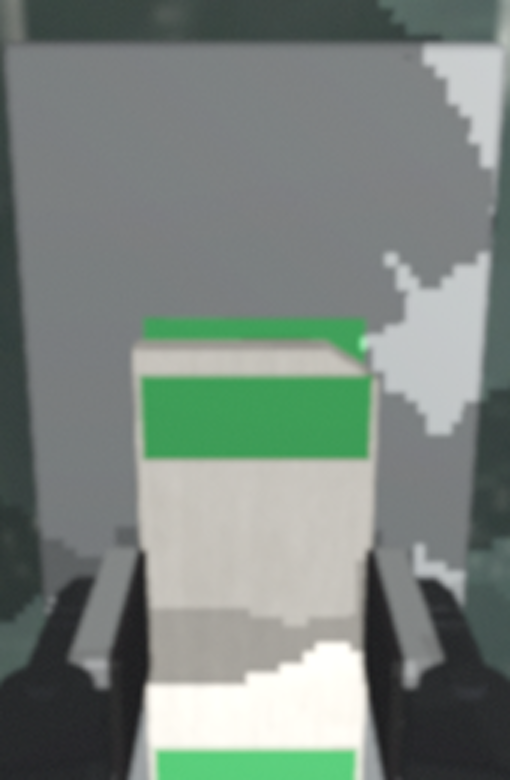

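```bash
python3 - <<'E'
from h import *
c=load('w12'); o=c['obs'];R=o['tool_rot'][:2,:2]; t=o['eef_pos'][:2]
f=lambda l,h:((pts(c,l,h,200,70,3)[:,:2]-t)@R*1000).round(1).tolist()
z=o['eef_pos'][2]
print('mat',f([(5,43),(505,46),(32,400),(476,400)],.004)); print('print',f([(143,318),(367,318)],.004))
print('blade top',f([(135,347),(325,345),(140,460),(372,460)],z+.0062),'bot',f([(135,339),(325,339)],z+.0002))
E
```

```text
mat [[88.1, -39.7], [87.6, 38.9], [29.5, -39.8], [29.5, 38.6]]
print [[44.2, -19.7], [44.2, 18.8]]
blade top [[43.5, -18.8], [43.8, 10.2], [25.1, -18.7], [25.1, 18.1]] bot [[43.4, -19.5], [43.4, 10.7]]
```

>>> {"name": "drive_tool", "arguments": {"plan": "0 0.6 -3 0 0 0; 0 0.6 -6 0 0 0; 0 0.6 -9 0 0 0; 0 0.6 -11 0 0 0; 0 0.6 -11.5 0 0 0; 0 0.6 -11.5 0 0 0; 0 0.6 -11.5 0 0 0; 0 0.6 -11.5 0 0 0"}}

```text
time: 19.85
eef_pos: [0.4265, -0.3331, 0.0045]
tool_rot: [[0.021, 1.0, -0.0], [1.0, -0.021, 0.0], [0.0, -0.0, -1.0]]
contact_force: [-3.0, 2.9, 10.5]
grip_width: 0.0357
```

>>> {"name": "drive_tool", "arguments": {"plan": "0 0 -0.2 0 0 0; 0 0 -0.4 0 0 0; 0 0 -0.6 0 0 0; 0 0 -0.8 0 0 0; 0 0 -0.8 0 0 0; 0 0 -0.8 0 0 0; 0 0 -0.8 0 0 0; 0 0 -0.8 0 0 0"}}

```text
time: 20.52
eef_pos: [0.4266, -0.3331, 0.0045]
tool_rot: [[0.021, 1.0, -0.0], [1.0, -0.021, 0.0], [0.0, -0.0, -1.0]]
contact_force: [-5.3, 6.2, 18.8]
grip_width: 0.0354
```

>>> {"name": "drive_tool", "arguments": {"plan": "0 0 0.8 0 0 0; 0 0 1.5 0 0 0; 0 0 1.5 0 0 0; 0 0 1.5 0 0 0; 0 0 1.5 0 0 0; 0 0 1.5 0 0 0; 0 0 1.5 0 0 0; 0 0 1.5 0 0 0"}}

```text
time: 21.18
eef_pos: [0.4266, -0.3332, 0.0046]
tool_rot: [[0.021, 1.0, 0.0], [1.0, -0.021, -0.0], [-0.0, 0.0, -1.0]]
contact_force: [-0.9, 1.4, 6.4]
grip_width: 0.0354
```

>>> {"name": "drive_tool", "arguments": {"plan": "0 0 0 0 0 0; 0 0 0 0 0 0; 0 0 0 0 0 0; 0 0 2 0 0 0; 0 0 10 0 0 0; 0 0 30 0 0 0; 0 0 60 0 0 0; 0 0 80 0 0 0", "jaw": 60}}

```text
time: 21.85
eef_pos: [0.4269, -0.3335, 0.0866]
tool_rot: [[0.021, 1.0, 0.001], [1.0, -0.021, -0.001], [-0.001, 0.001, -1.0]]
contact_force: [-0.0, -1.3, 0.1]
grip_width: 0.0656
```

```bash
python3 - <<'E'
from h import *
for i in range(3): c=grab('wrist','w13'); o=c['obs']
print(o['time'],o['eef_pos'],o['tool_rot'][:2,1],abs(o['qvel']).max(),o['grip_width'])
crop(c,'w13c',200,370,70,330,3)
print(rect(c,'green',.010,(200,370,70,360)))
E
```

```text
21.95 [ 0.42869541 -0.33559819  0.08895351] [ 0.99976919 -0.02080648] 2.79123404302515 0.06534731006586063
[(425.8, -369.8, 33.9, 11.8, 87.14, array([ 425.3, -369.8])), (427.6, -298.3, 35.7, 17.6, 88.74, array([ 427.6, -300.8]))]
```

View pics/w13c.png

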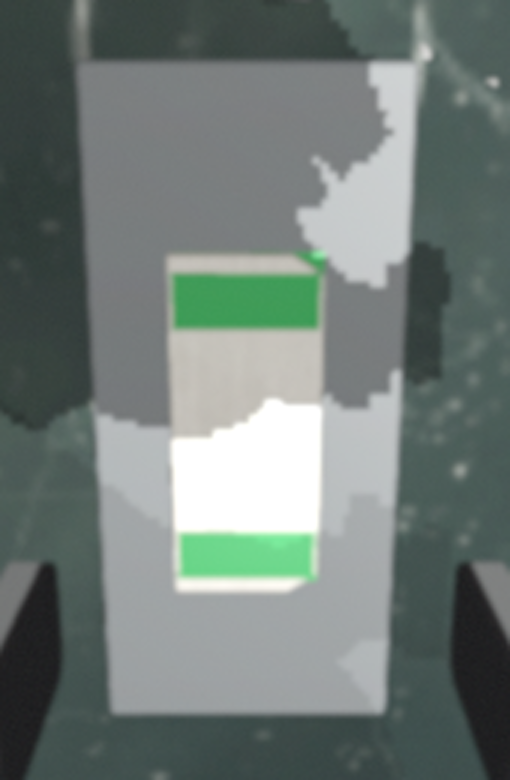

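>>> {"name": "drive_tool", "arguments": {"plan": "0 5 38 0 0 0; 0 20 70 0 0 0; 0 50 90 0 0 0; 0 88 100 0 0 0.03; 0 128 100 0 0 0.06; 0 168 100 0 0 0.1; 0 208 100 0 0 0.13; 0 248 100 0 0 0.16", "jaw": 0}}

```text
time: 22.67
eef_pos: [0.4254, -0.0831, 0.1834]
tool_rot: [[-0.139, 0.99, -0.001], [0.99, 0.139, 0.001], [0.001, -0.001, -1.0]]
contact_force: [1.5, -0.1, -0.8]
grip_width: 0.0852
```

>>> {"name": "drive_tool", "arguments": {"plan": "-3 40 0 0 0 0; -6 80 0 0 0 0; -9 120 0 0 0 0; -12 160 0 0 0 0; -15 200 0 0 0 0; -18 240 0 0 0 0; -20 280 0 0 0 0; -20 315 0 0 0 0"}}

```text
time: 23.33
eef_pos: [0.4049, 0.2322, 0.1834]
tool_rot: [[-0.139, 0.99, -0.002], [0.99, 0.139, -0.0], [0.0, -0.002, -1.0]]
contact_force: [-0.5, -0.7, 1.4]
grip_width: 0.0853
```

>>> {"name": "drive_tool", "arguments": {"plan": "0 15 -15 0 0 0; 0 20 -35 0 0 0; 0 20 -60 0 0 0; 0 20 -80 0 0 0; 0 20 -90 0 0 0; 0 20 -90 0 0 0; 0 20 -90 0 0 0; 0 20 -90 0 0 0"}}

```text
time: 24.0
eef_pos: [0.4073, 0.25, 0.0952]
tool_rot: [[-0.138, 0.99, 0.001], [0.99, 0.138, 0.0], [0.0, 0.001, -1.0]]
contact_force: [0.7, -0.4, 0.2]
grip_width: 0.0858
```

```bash
python3 - <<'E'
from h import *
for i in range(1): c=grab('wrist','w14'); o=c['obs']
print(o['time'],o['eef_pos'],o['tool_rot'][:2,1],abs(o['qvel']).max(),o['grip_width'])
for k in rect(c,'red',.0345,(180,400,50,360),5): print(k)
for k in rect(c,'yellow',.0125,(180,400,20,400),5): print(k)
E
```

```text
24.0 [0.40734957 0.24998552 0.09523786] [0.99040263 0.13820481] 0.7562414426290024 0.085847767458207
(410.2, 213.4, 48.5, 9.2, -82.1, array([410.4, 213.1]))
(400.4, 284.2, 47.9, 9.6, -82.08, array([400.4, 284.3]))
(416.9, 190.8, 61.9, 11.6, -79.17, array([416.3, 190.4]))
(387.3, 342.7, 61.4, 11.8, -78.96, array([387.2, 342.8]))
```

View pics/w14.png

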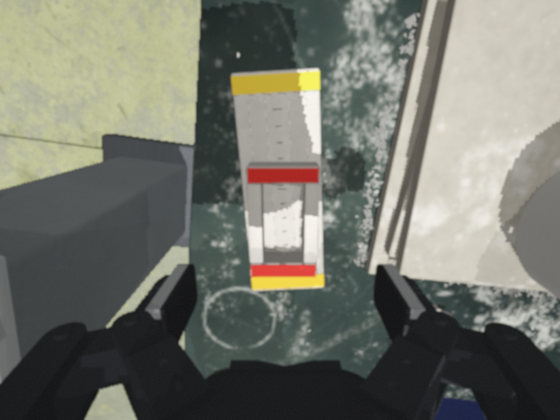

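>>> {"name": "drive_tool", "arguments": {"plan": "-1.5 -1 -15 0 0 0; -1.5 -1 -32 0 0 0; -1.5 -1 -48 0 0 0; -1.5 -1 -60 0 0 0; -1.5 -1 -68 0 0 0; -1.5 -1 -74 0 0 0; -1.5 -1 -78 0 0 0; -1.5 -1 -79 0 0 0"}}

```text
time: 24.72
eef_pos: [0.4053, 0.249, 0.0154]
tool_rot: [[-0.139, 0.99, 0.0], [0.99, 0.139, 0.0], [0.0, 0.0, -1.0]]
contact_force: [-0.5, -1.1, 0.1]
grip_width: 0.0851
```

>>> {"name": "drive_tool", "arguments": {"plan": "0 0 0 0 0 0; 0 0 0 0 0 0; 0 0 0 0 0 0; 0 0 0 0 0 0; 0 0 0 0 0 0; 0 0 0 0 0 0; 0 0 0 0 0 0; 0 0 0 0 0 0"}}

```text
time: 25.38
eef_pos: [0.405, 0.2489, 0.0153]
tool_rot: [[-0.139, 0.99, 0.0], [0.99, 0.139, 0.0], [0.0, 0.0, -1.0]]
contact_force: [-0.7, -1.2, 0.3]
grip_width: 0.0858
```

```bash
python3 - <<'E'
from h import *
for i in range(1): c=grab('wrist','w15'); o=c['obs']
print(o['time'],o['eef_pos'],o['contact_force'],o['tool_rot'][:2,1],abs(o['qvel']).max(),o['grip_width'])
for k in rect(c,'red',.0345,(180,400,50,360),5): print(k)
E
```

```text
25.3833 [0.40503676 0.24893114 0.01533223] [-0.66109174 -1.20972556  0.26206599] [0.99034786 0.13860413] 0.13566847048997754 0.08583288369497946
(410.6, 212.8, 48.5, 10.3, -80.49, array([410.6, 212.9]))
(400.5, 284.0, 48.2, 9.9, -82.04, array([400.5, 284.2]))
```

View pics/w15.png

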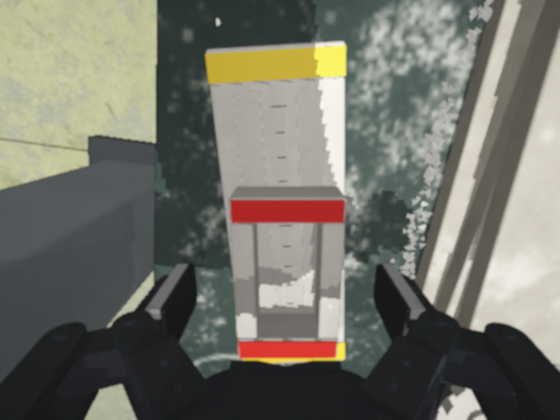

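>>> {"name": "drive_tool", "arguments": {"plan": "0 0 0 0 0 0; 0 0 0 0 0 0; 0 0 0 0 0 0; 0 0 0 0 0 0; 0 0 0 0 0 0; 0 0 0 0 0 0; 0 0 0 0 0 0; 0 0 0 0 0 0", "jaw": 255}}

```text
time: 26.1
eef_pos: [0.4054, 0.249, 0.0157]
tool_rot: [[-0.139, 0.99, 0.001], [0.99, 0.139, 0.0], [0.0, 0.001, -1.0]]
contact_force: [0.3, 0.1, 4.7]
grip_width: 0.0486
```

>>> {"name": "drive_tool", "arguments": {"plan": "0 0 1 0 0 0; 0 0 3 0 0 0; 0 0 7 0 0 0; 0 0 14 0 0 0; 0 0 22 0 0 0; 0 0 28 0 0 0; 0 0 30 0 0 0; 0 0 30 0 0 0"}}

```text
time: 26.77
eef_pos: [0.4058, 0.2492, 0.0464]
tool_rot: [[-0.139, 0.99, 0.002], [0.99, 0.139, 0.001], [0.0, 0.002, -1.0]]
contact_force: [-0.1, -0.2, -1.6]
grip_width: 0.0483
```

```bash
python3 - <<'E'
from h import *
for i in range(1): c=grab('wrist','w16'); o=c['obs']
print(o['time'],o['eef_pos'],o['contact_force'],o['tool_rot'][:2,1],abs(o['qvel']).max(),o['grip_width'])
P=cloud(c)
for q in[(285,210),(260,210),(310,210),(243,270),(330,270),(285,350)]: print(q,P[q[1],q[0]].round(4))
for k in rect(c,'yellow',.0125,(150,400,20,120),5): print(k)
E
```

```text
26.7667 [0.40577788 0.24918275 0.04637082] [-0.07130187 -0.19231073 -1.57698659] [0.99034201 0.13863067] 1.037583259660174 0.048266067079301395
(285, 210) [0.4002 0.2849 0.0665]
(260, 210) [0.3898 0.2835 0.0665]
(310, 210) [0.4106 0.2866 0.0673]
(243, 270) [0.3854 0.2538 0.0658]
(330, 270) [0.4246 0.2588 0.065 ]
(285, 350) [0.4103 0.2128 0.0663]
(387.2, 342.6, 61.1, 12.1, -79.25, array([387.3, 342.8]))
```

View pics/w16.png

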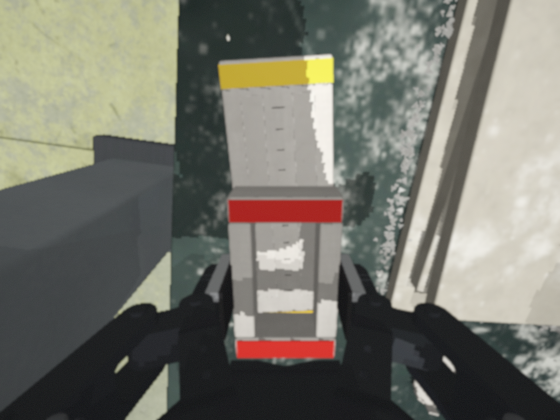

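>>> {"name": "drive_tool", "arguments": {"plan": "0 0 38 0 0 0; 0 -10 75 0 0 0; 0 -35 105 0 0 0; 0 -65 130 0 0 0; 0 -102 145 0 0 0; 5 -140 150 0 0 0; 15 -178 150 0 0 0; 25 -215 150 0 0 -0.02"}}

```text
time: 27.48
eef_pos: [0.43, 0.0322, 0.1959]
tool_rot: [[-0.119, 0.993, 0.002], [0.993, 0.119, -0.0], [-0.001, 0.002, -1.0]]
contact_force: [1.1, 0.6, -2.6]
grip_width: 0.0485
```

>>> {"name": "drive_tool", "arguments": {"plan": "15 -37 0 0 0 -0.03; 30 -74 0 0 0 -0.05; 45 -111 0 0 0 -0.07; 60 -148 0 0 0 -0.08; 75 -185 0 0 0 -0.08; 90 -222 0 0 0 -0.08; 105 -259 0 0 0 -0.08; 120 -295 0 0 0 -0.08"}}

```text
time: 28.15
eef_pos: [0.55, -0.263, 0.1944]
tool_rot: [[-0.038, 0.999, -0.001], [0.999, 0.038, 0.001], [0.001, -0.001, -1.0]]
contact_force: [0.8, 0.0, -2.3]
grip_width: 0.0488
```

>>> {"name": "drive_tool", "arguments": {"plan": "10 -25 -20 0 0 0; 22 -50 -40 0 0 0; 30 -65 -65 0 0 0; 38 -80 -90 0 0 0; 38 -80 -105 0 0 0; 38 -80 -110 0 0 0; 38 -80 -110 0 0 0; 38 -80 -110 0 0 0"}}

```text
time: 28.82
eef_pos: [0.588, -0.3403, 0.0857]
tool_rot: [[-0.04, 0.999, -0.0], [0.999, 0.04, 0.0], [0.0, -0.0, -1.0]]
contact_force: [0.9, -0.2, -2.4]
grip_width: 0.0484
```

```bash
python3 - <<'E'
from h import *
for i in range(1): c=grab('wrist','w17'); o=c['obs']
print(o['time'],o['eef_pos'],o['contact_force'],o['tool_rot'][:2,1],abs(o['qvel']).max(),o['grip_width'])
for k in rect(c,'red',.004,(150,400,50,360),5): print(k)
crop(c,'w17c',200,370,70,370,2.5)
c=load('w11'); print(rect(c,'red',.004,(400,500,180,310),5))
E
```

```text
28.8167 [ 0.58800712 -0.34032004  0.08569811] [ 0.90018555 -0.16116472 -2.43243539] [0.99921636 0.03958071] 1.7106490044516278 0.04843941100902685
(592.6, -467.6, 87.1, 17.7, -87.7, array([ 593. , -467.8]))
(588.5, -367.0, 87.4, 75.9, -87.73, array([ 588.2, -359.8]))
[(588.7, -362.9, 84.1, 50.4, 2.06, array([ 588.9, -360.5]))]
```

View pics/w17.png

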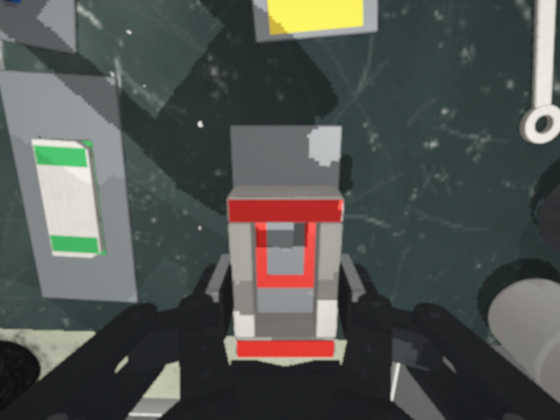

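>>> {"name": "drive_tool", "arguments": {"plan": "0.3 -10 -10 0 0 0; 0.7 -21 -25 0 0 0; 0.7 -21 -40 0 0 0; 0.7 -21 -52 0 0 0; 0.7 -21 -60 0 0 0; 0.7 -21 -62 0 0 0; 0.7 -21 -62 0 0 0; 0.7 -21 -62 0 0 0"}}

```text
time: 29.53
eef_pos: [0.589, -0.3619, 0.0236]
tool_rot: [[-0.039, 0.999, 0.0], [0.999, 0.039, -0.0], [-0.0, 0.0, -1.0]]
contact_force: [-0.4, -0.0, -2.8]
grip_width: 0.0486
```

```bash
python3 - <<'E'
from h import *
for i in range(2): c=grab('wrist','w18'); o=c['obs']
print(o['time'],o['eef_pos'],o['contact_force'],o['tool_rot'][:2,1],abs(o['qvel']).max(),o['grip_width'])
crop(c,'w18c',200,370,70,370,2.5)
E
```

```text
29.5833 [ 0.58930603 -0.36219529  0.02408611] [-0.25457789 -1.28624649 -3.16640035] [0.99922237 0.03941875] 0.47402025631517086 0.048559074643056616
```

View pics/w18c.png

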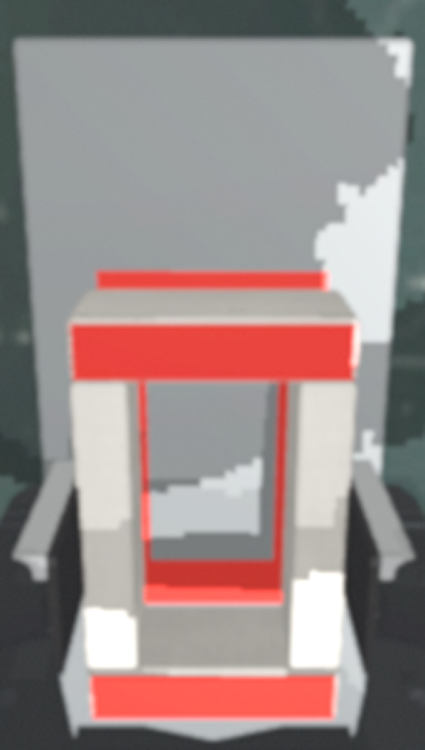

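```bash
python3 - <<'E'
from h import *
c=load('w18'); o=c['obs'];R=o['tool_rot'][:2,:2]; t=o['eef_pos'][:2]
f=lambda l,h:((pts(c,l,h,200,70,2.5)[:,:2]-t)@R*1000).round(1).tolist()
z=o['eef_pos'][2]
print('mat',f([(13,38),(412,40),(27,240),(395,240)],.004)); print('print',f([(98,271),(326,273)],.004))
print('top',f([(70,322),(355,322),(85,670),(345,670),(92,718),(333,718)],z+.0191),'bot',f([(92,288),(338,288)],z-.0029))
E
```

```text
mat [[88.3, -40.1], [87.9, 39.1], [48.1, -40.3], [48.0, 38.6]]
print [[41.3, -25.4], [40.9, 24.1]]
top [[40.9, -24.5], [40.9, 23.5], [-30.0, -25.6], [-30.0, 25.5], [-41.7, -24.8], [-41.7, 23.7]] bot [[41.6, -24.1], [41.6, 24.0]]
```

>>> {"name": "drive_tool", "arguments": {"plan": "-0.3 -0.4 -4 0 0 0; -0.3 -0.4 -8 0 0 0; -0.3 -0.4 -12 0 0 0; -0.3 -0.4 -14 0 0 0; -0.3 -0.4 -15.5 0 0 0; -0.3 -0.4 -16 0 0 0; -0.3 -0.4 -16 0 0 0; -0.3 -0.4 -16 0 0 0"}}

```text
time: 30.3
eef_pos: [0.5885, -0.3625, 0.0073]
tool_rot: [[-0.039, 0.999, 0.0], [0.999, 0.039, -0.0], [-0.0, 0.0, -1.0]]
contact_force: [-0.2, 0.6, -2.2]
grip_width: 0.0483
```

>>> {"name": "drive_tool", "arguments": {"plan": "0 0 -0.3 0 0 0; 0 0 -0.5 0 0 0; 0 0 -0.8 0 0 0; 0 0 -1 0 0 0; 0 0 -1 0 0 0; 0 0 -1 0 0 0; 0 0 -1 0 0 0; 0 0 -1 0 0 0"}}

```text
time: 30.97
eef_pos: [0.5885, -0.3626, 0.0073]
tool_rot: [[-0.039, 0.999, 0.0], [0.999, 0.039, -0.0], [-0.0, 0.0, -1.0]]
contact_force: [-3.5, 2.6, 5.0]
grip_width: 0.0483
```

Contact made. Ease off, release and lift straight up.

>>> {"name": "drive_tool", "arguments": {"plan": "0 0 0.6 0 0 0; 0 0 0.6 0 0 0; 0 0 0.6 0 0 0; 0 0 0.6 0 0 0; 0 0 0.6 0 0 0; 0 0 0.6 0 0 0; 0 0 0.6 0 0 0; 0 0 0.6 0 0 0"}}

```text
time: 31.63
eef_pos: [0.5886, -0.3626, 0.0073]
tool_rot: [[-0.039, 0.999, 0.0], [0.999, 0.039, -0.0], [-0.0, 0.0, -1.0]]
contact_force: [-1.5, 2.4, 6.0]
grip_width: 0.0488
```

>>> {"name": "drive_tool", "arguments": {"plan": "0 0 0 0 0 0; 0 0 0 0 0 0; 0 0 0 0 0 0; 0 0 0 0 0 0; 0 0 5 0 0 0; 0 0 25 0 0 0; 0 0 55 0 0 0; 0 0 85 0 0 0", "jaw": 0}}

```text
time: 32.3
eef_pos: [0.5876, -0.3619, 0.0918]
tool_rot: [[-0.039, 0.999, -0.002], [0.999, 0.039, 0.002], [0.002, -0.002, -1.0]]
contact_force: [0.6, -1.2, 0.3]
grip_width: 0.0854
```

```bash
python3 - <<'E'
from h import *
for i in range(4): c=grab('wrist','w19'); o=c['obs']
print(o['time'],o['eef_pos'],o['contact_force'],abs(o['qvel']).max(),o['grip_width'])
crop(c,'w19c',200,370,70,340,2.5)
for k in rect(c,'red',.026,(200,370,70,340)): print(k)
E
```

```text
32.45 [ 0.59057624 -0.36433065  0.09629801] [-0.0702469 -0.1447146 -0.1474766] 2.9371427729689152 0.08496191002894583
(589.6, -399.0, 46.7, 9.5, -87.92, array([ 589.9, -399.1]))
(586.6, -327.3, 47.3, 9.2, -87.82, array([ 586.8, -327.2]))
```

View pics/w19c.png

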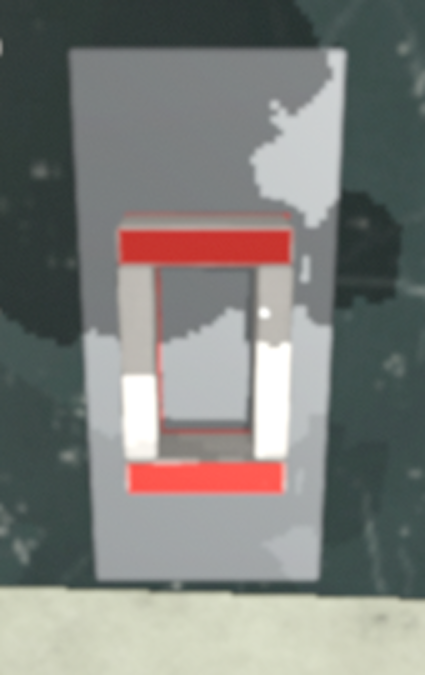

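```bash
python3 - <<'E'
from h import *
for n in('w14','w15','w16','w8'):
    P=cloud(load(n)).reshape(-1,3)
    for y in np.arange(.2,.35,.02):
        k=(abs(P[:,1]-y)<.008)&(P[:,0]>.442)&(P[:,0]<.56)&(P[:,2]>.008)&(P[:,2]<.05)
        if k.sum()>3: print(n,round(y,2),'min x',np.sort(P[k,0])[:5].round(3)[2], 'z>25:',np.sort(P[k&(P[:,2]>.025),0])[:1].round(3))
E
```

```text
w14 0.2 min x 0.442 z>25: []
w14 0.22 min x 0.442 z>25: [0.495]
w14 0.24 min x 0.481 z>25: [0.49]
w14 0.26 min x 0.48 z>25: [0.491]
w14 0.28 min x 0.48 z>25: [0.491]
w14 0.3 min x 0.479 z>25: [0.49]
w14 0.32 min x 0.479 z>25: [0.489]
w14 0.34 min x 0.478 z>25: [0.487]
w15 0.2 min x 0.442 z>25: []
w15 0.22 min x 0.442 z>25: [0.538]
w15 0.24 min x 0.447 z>25: [0.447]
w15 0.26 min x 0.445 z>25: [0.445]
w15 0.28 min x 0.48 z>25: [0.491]
w15 0.3 min x 0.479 z>25: [0.49]
w15 0.32 min x 0.479 z>25: [0.488]
w15 0.34 min x 0.478 z>25: [0.486]
w16 0.22 min x 0.481 z>25: [0.496]
w16 0.24 min x 0.481 z>25: [0.491]
w16 0.26 min x 0.48 z>25: [0.49]
w16 0.28 min x 0.48 z>25: [0.491]
w16 0.3 min x 0.479 z>25: [0.489]
w16 0.32 min x 0.479 z>25: [0.488]
w16 0.34 min x 0.478 z>25: [0.487]
w8 0.2 min x 0.442 z>25: []
w8 0.22 min x 0.443 z>25: [0.496]
w8 0.24 min x 0.442 z>25: [0.442]
w8 0.26 min x 0.442 z>25: [0.442]
w8 0.28 min x 0.443 z>25: [0.442]
w8 0.3 min x 0.48 z>25: [0.491]
w8 0.32 min x 0.48 z>25: [0.49]
w8 0.34 min x 0.479 z>25: [0.488]
```

>>> {"name": "drive_tool", "arguments": {"plan": "0 5 38 0 0 0; -5 25 70 0 0 0; -18 55 90 0 0 0; -33 92 95 0 0 0; -48 129 95 0 0 0; -63 166 95 0 0 0; -78 203 95 0 0 0; -93 240 95 0 0 0", "jaw": 20}}

```text
time: 33.17
eef_pos: [0.4935, -0.1205, 0.1853]
tool_rot: [[-0.039, 0.999, -0.002], [0.999, 0.039, 0.001], [0.001, -0.002, -1.0]]
contact_force: [-0.0, 1.1, 0.7]
grip_width: 0.0791
```

>>> {"name": "drive_tool", "arguments": {"plan": "-13 38 0 0 0 0.02; -26 76 0 0 0 0.04; -39 114 0 0 0 0.06; -52 152 0 0 0 0.08; -65 190 0 0 0 0.1; -78 228 0 0 0 0.12; -88 266 0 0 0 0.14; -94 305 0 0 0 0.152"}}

```text
time: 33.83
eef_pos: [0.3991, 0.1839, 0.1857]
tool_rot: [[-0.191, 0.982, -0.002], [0.982, 0.191, -0.0], [-0.0, -0.002, -1.0]]
contact_force: [0.5, 0.4, 0.3]
grip_width: 0.0785
```

>>> {"name": "drive_tool", "arguments": {"plan": "0 38 -5 0 0 0; 0 65 -25 0 0 0; 0 80 -50 0 0 0; 0 84 -75 0 0 0; 0 84 -95 0 0 0; 0 84 -105 0 0 0; 0 84 -105 0 0 0; 0 84 -105 0 0 0"}}

```text
time: 34.5
eef_pos: [0.4009, 0.2661, 0.0814]
tool_rot: [[-0.189, 0.982, -0.002], [0.982, 0.189, -0.001], [-0.0, -0.002, -1.0]]
contact_force: [-0.1, 0.6, 0.8]
grip_width: 0.0788
```

```bash
python3 - <<'E'
from h import *
for i in range(1): c=grab('wrist','w20'); o=c['obs']
print(o['time'],o['eef_pos'],np.degrees(np.arctan2(*o['tool_rot'][:2,1][::-1])),abs(o['qvel']).max(),o['grip_width'])
for k in rect(c,'yellow',.0125,(150,400,20,400),5): print(k)
c=grab('scene','s20')
E
```

```text
34.5 [0.40091465 0.26610919 0.08137758] 10.92216484487299 1.9027788247603037 0.07877294385714
(417.2, 190.8, 61.8, 11.4, -78.99, array([417. , 190.9]))
(387.4, 342.5, 61.6, 11.9, -79.09, array([387.3, 342.7]))
```

View pics/w20.png

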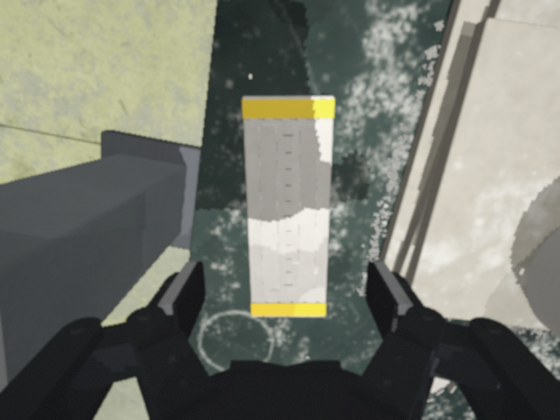

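View pics/s20.png

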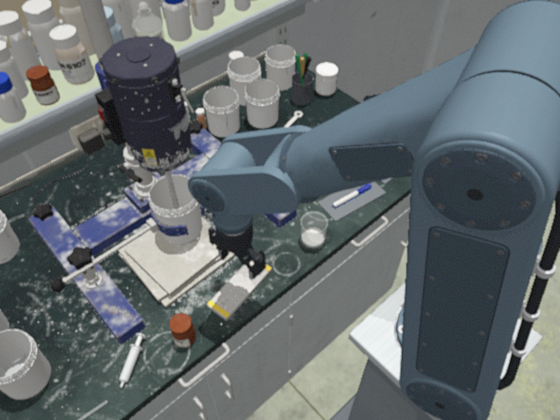

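>>> {"name": "drive_tool", "arguments": {"plan": "0.6 0.3 -15 0 0 0.002; 1 0.5 -30 0 0 0.002; 1 0.5 -45 0 0 0.002; 1 0.5 -57 0 0 0.002; 1 0.5 -66 0 0 0.002; 1 0.5 -72 0 0 0.002; 1 0.5 -74 0 0 0.002; 1 0.5 -74 0 0 0.002"}}

```text
time: 35.27
eef_pos: [0.4027, 0.267, 0.0081]
tool_rot: [[-0.192, 0.981, 0.0], [0.981, 0.192, 0.0], [0.0, 0.0, -1.0]]
contact_force: [-0.1, 0.8, 0.4]
grip_width: 0.0786
```

>>> {"name": "drive_tool", "arguments": {"plan": "0 0 0 0 0 0; 0 0 -1 0 0 0; 0 0 -2 0 0 0; 0 0 -3 0 0 0; 0 0 -4 0 0 0; 0 0 -4 0 0 0; 0 0 -4 0 0 0; 0 0 -4 0 0 0"}}

```text
time: 35.93
eef_pos: [0.4024, 0.267, 0.0039]
tool_rot: [[-0.192, 0.981, -0.0], [0.981, 0.192, 0.0], [0.0, -0.0, -1.0]]
contact_force: [0.9, -0.3, -0.2]
grip_width: 0.0785
```

```bash
python3 - <<'E'
from h import *
for i in range(1): c=grab('wrist','w21'); o=c['obs']
print(o['time'],o['eef_pos'],o['contact_force'],np.degrees(np.arctan2(*o['tool_rot'][:2,1][::-1])),abs(o['qvel']).max(),o['grip_width'])
for k in rect(c,'yellow',.0125,(150,400,20,400),5): print(k)
c=grab('side','d21'); crop(c,'d21c',250,370,180,300,5)
c=grab('scene','s21'); crop(c,'s21c',180,310,190,320,5)
E
```

```text
35.9333 [0.40241509 0.26701431 0.003897  ] [ 0.92136225 -0.27912434 -0.17741007] 11.054625589784052 0.06361745107436685 0.07853968963447296
(387.3, 342.7, 61.4, 11.9, -78.96, array([387.2, 342.6]))
```

View pics/w21.png

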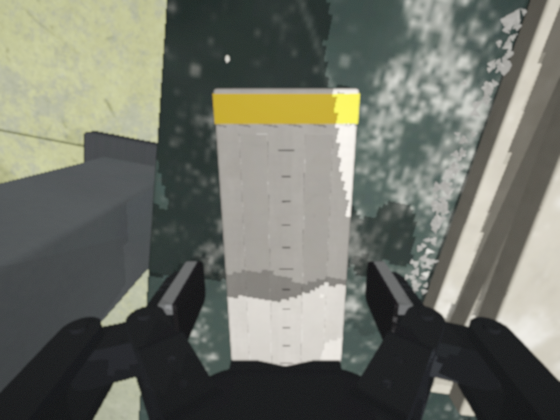

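View pics/d21c.png

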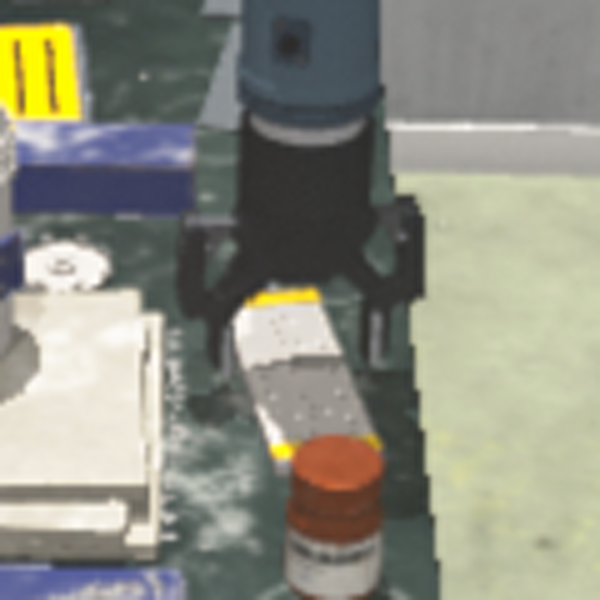

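>>> {"name": "drive_tool", "arguments": {"plan": "0 0 -1 0 0 0; 0 0 -2 0 0 0; 0 0 -3 0 0 0; 0 0 -4 0 0 0; 0 0 -5 0 0 0; 0 0 -5.5 0 0 0; 0 0 -5.5 0 0 0; 0 0 -5.5 0 0 0"}}

```text
time: 36.75
eef_pos: [0.4024, 0.267, -0.0017]
tool_rot: [[-0.192, 0.981, -0.0], [0.981, 0.192, -0.0], [-0.0, -0.0, -1.0]]
contact_force: [-0.7, 0.2, 0.1]
grip_width: 0.0787
```

>>> {"name": "drive_tool", "arguments": {"plan": "0 0 0 0 0 0; 0 0 0 0 0 0; 0 0 0 0 0 0; 0 0 0 0 0 0; 0 0 0 0 0 0; 0 0 0 0 0 0; 0 0 0 0 0 0; 0 0 0 0 0 0", "jaw": 255}}

```text
time: 37.42
eef_pos: [0.4029, 0.2671, -0.001]
tool_rot: [[-0.192, 0.981, 0.001], [0.981, 0.192, 0.0], [0.0, 0.001, -1.0]]
contact_force: [-0.6, -1.1, 5.7]
grip_width: 0.0582
```

>>> {"name": "drive_tool", "arguments": {"plan": "0 0 1 0 0 0; 0 0 3 0 0 0; 0 0 6 0 0 0; 0 0 10 0 0 0; 0 0 15 0 0 0; 0 0 18 0 0 0; 0 0 20 0 0 0; 0 0 20 0 0 0"}}

```text
time: 38.08
eef_pos: [0.4029, 0.2672, 0.019]
tool_rot: [[-0.192, 0.981, 0.001], [0.981, 0.192, 0.0], [0.0, 0.001, -1.0]]
contact_force: [-0.1, -0.0, -7.9]
grip_width: 0.0583
```

```bash
python3 - <<'E'
from h import *
for i in range(1): c=grab('wrist','w22'); o=c['obs']
print(o['time'],o['eef_pos'],o['contact_force'],o['moment'],abs(o['qvel']).max(),o['grip_width'])
P=cloud(c)
for q in[(285,100),(285,150),(285,200),(285,300),(285,340),(240,250),(335,250)]: print(q,P[q[1],q[0]].round(4))
c=grab('side','d22'); crop(c,'d22c',250,370,180,300,5)
E
```

```text
38.0833 [0.40287332 0.26719124 0.01904085] [-0.08892329 -0.02209867 -7.90253315] [ 0.01331584 -0.0362985  -0.01193158] 0.5838785694865783 0.0582709063820922
(285, 100) [0.3869 0.3458 0.0345]
(285, 150) [0.3907 0.3266 0.0336]
(285, 200) [0.3949 0.3051 0.0326]
(285, 300) [0.4046 0.2551 0.0327]
(285, 340) [0.4091 0.2322 0.0333]
(240, 250) [0.3791 0.2779 0.0336]
(335, 250) [0.4223 0.2857 0.0324]
```

View pics/w22.png

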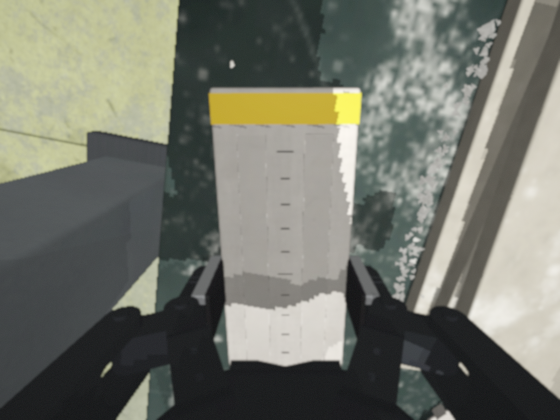

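View pics/d22c.png

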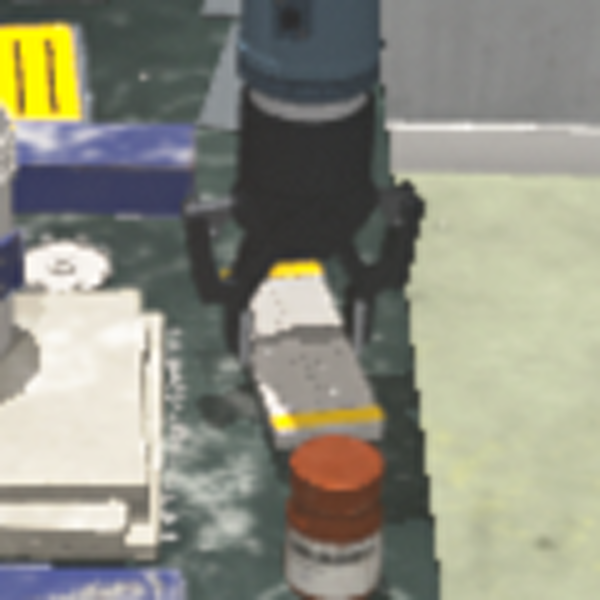

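>>> {"name": "drive_tool", "arguments": {"plan": "0 0 10 0 0 0; 0 0 28 0 0 0; 0 0 54 0 0 0; 0 0 84 0 0 0; 0 0 114 0 0 0; 0 -8 142 0 0 0; 0 -26 164 0 0 0; 0 -52 178 0 0 0"}}

```text
time: 38.85
eef_pos: [0.4032, 0.2159, 0.1999]
tool_rot: [[-0.194, 0.981, 0.004], [0.981, 0.194, 0.002], [0.001, 0.005, -1.0]]
contact_force: [1.5, -0.8, -7.9]
grip_width: 0.0579
```

>>> {"name": "drive_tool", "arguments": {"plan": "0 -32 6 0 0 0; 4 -64 8 0 0 0; 12 -94 8 0 0 0; 24 -124 8 0 0 0; 38 -152 8 0 0 0; 54 -180 8 0 0 -0.02; 70 -207 8 0 0 -0.04; 86 -234 8 0 0 -0.07"}}

```text
time: 39.52
eef_pos: [0.4884, -0.0204, 0.2048]
tool_rot: [[-0.121, 0.993, -0.0], [0.993, 0.121, 0.0], [0.0, -0.0, -1.0]]
contact_force: [0.6, 1.7, -7.3]
grip_width: 0.0582
```

>>> {"name": "drive_tool", "arguments": {"plan": "17 -26 0 0 0 0; 34 -50 0 0 0 0; 52 -72 0 0 0 0; 70 -90 0 0 0 0; 86 -102 0 0 0 0; 97 -108 0 0 0 0; 102 -110 0 0 0 0; 103 -110 0 0 0 0"}}

```text
time: 40.18
eef_pos: [0.5915, -0.1293, 0.2041]
tool_rot: [[-0.122, 0.993, -0.001], [0.993, 0.122, 0.0], [0.001, -0.001, -1.0]]
contact_force: [-0.7, -0.1, -7.0]
grip_width: 0.0579
```

```bash
python3 - <<'E'
from h import *
for i in range(3): c=grab('wrist','w23'); o=c['obs']
print(o['time'],o['eef_pos'],o['contact_force'],o['moment'],np.degrees(np.arctan2(*o['tool_rot'][:2,1][::-1])),abs(o['qvel']).max(),o['grip_width'])
c=grab('scene','s23'); crop(c,'s23c',240,400,100,240,5)
E
```

```text
40.2833 [ 0.59069906 -0.12824933  0.20407941] [-0.67627115 -0.24525292 -8.38204973] [-0.00728694  0.03826358  0.01267518] 7.068399767257151 0.8875629812413665 0.057832421916795274
```

View pics/w23.png

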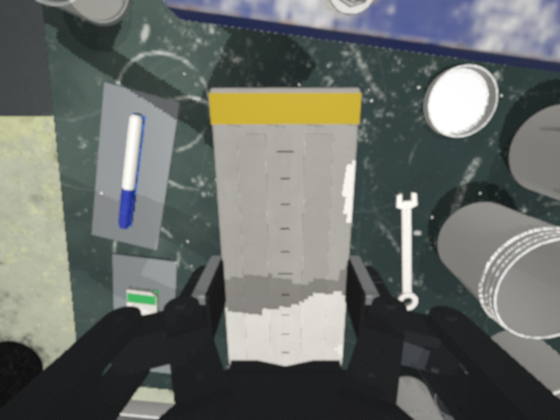

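View pics/s23c.png

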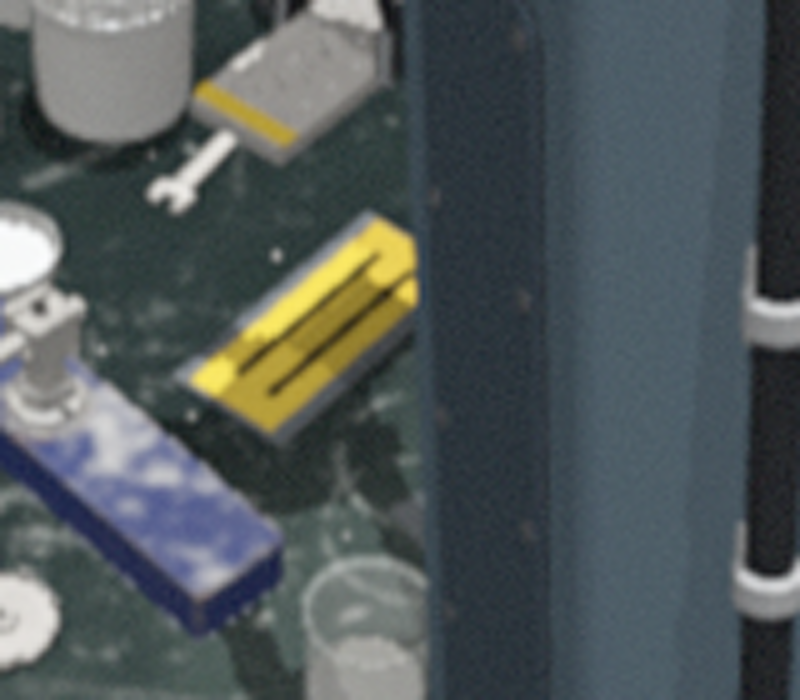

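>>> {"name": "drive_tool", "arguments": {"plan": "0 0 -12 0 0 0; 0 0 -34 0 0 0; 0 0 -62 0 0 0; 0 0 -92 0 0 0; 0 0 -122 0 0 0; 0 0 -148 0 0 0; 0 0 -166 0 0 0; 0 0 -174 0 0 0"}}

```text
time: 41.05
eef_pos: [0.5883, -0.1274, 0.0263]
tool_rot: [[-0.123, 0.992, -0.006], [0.992, 0.123, 0.003], [0.003, -0.006, -1.0]]
contact_force: [-1.4, 0.9, -7.1]
grip_width: 0.0581
```

>>> {"name": "drive_tool", "arguments": {"plan": "0 0 0 0 0 0; 0 0 0 0 0 0; 0 0 0 0 0 0; 0 0 0 0 0 0; 0 0 0 0 0 0; 0 0 0 0 0 0; 0 0 0 0 0 0; 0 0 0 0 0 0"}}

```text
time: 41.72
eef_pos: [0.5916, -0.129, 0.0308]
tool_rot: [[-0.123, 0.992, 0.0], [0.992, 0.123, -0.0], [-0.0, 0.0, -1.0]]
contact_force: [-0.6, -0.1, -7.9]
grip_width: 0.0579
```

```bash
python3 - <<'E'
from h import *
for i in range(1): c=grab('wrist','w24'); o=c['obs']
print(o['time'],o['eef_pos'],o['contact_force'],o['moment'],np.degrees(np.arctan2(*o['tool_rot'][:2,1][::-1])),abs(o['qvel']).max(),o['grip_width'])
crop(c,'w24c',190,390,50,310,3)
c=grab('scene','s24'); crop(c,'s24c',240,400,100,240,5)
c=grab('side','d24'); crop(c,'d24c',220,320,150,250,6)
E
```

```text
41.7167 [ 0.59157342 -0.12904403  0.03076153] [-0.63638423 -0.07095524 -7.92764799] [0.00742114 0.01954336 0.00337284] 7.0487448263973 0.31314486931792057 0.05790347540409502
```

View pics/w24c.png

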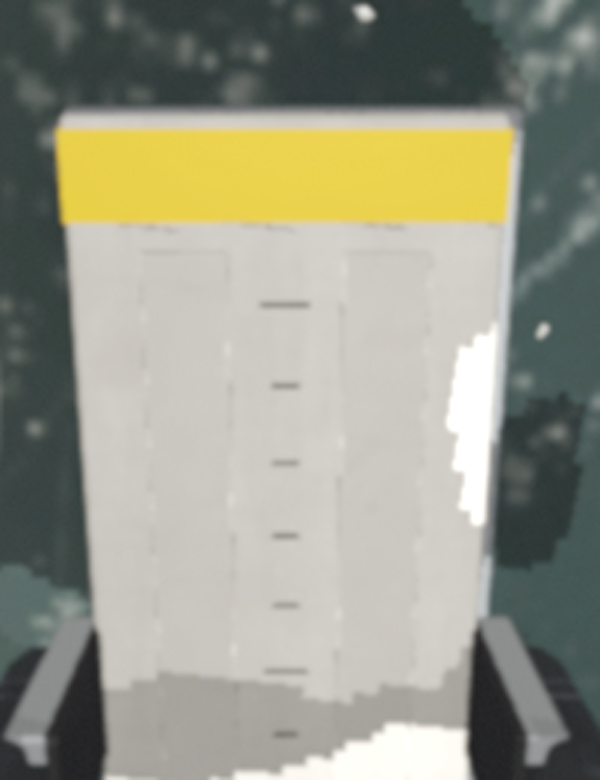

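View pics/s24c.png

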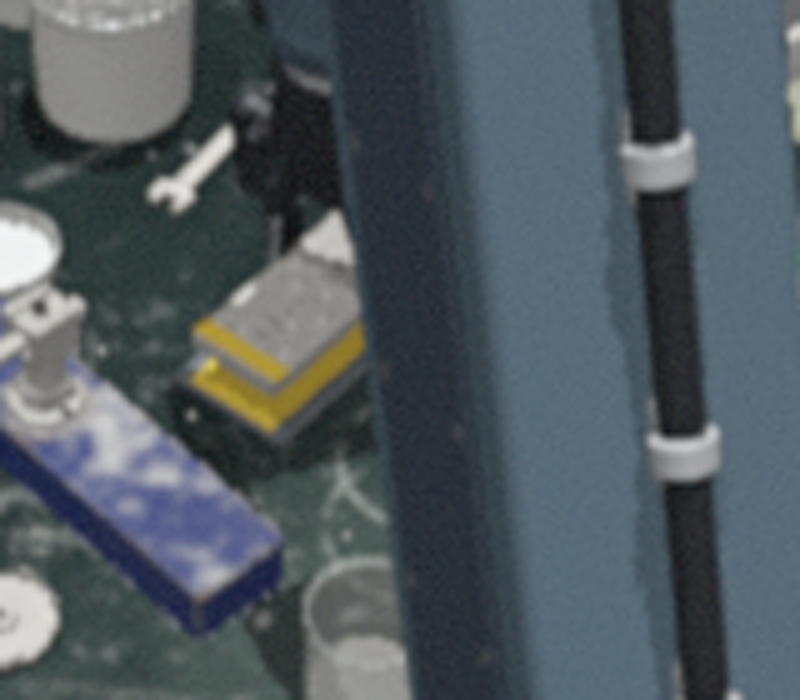

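View pics/d24c.png

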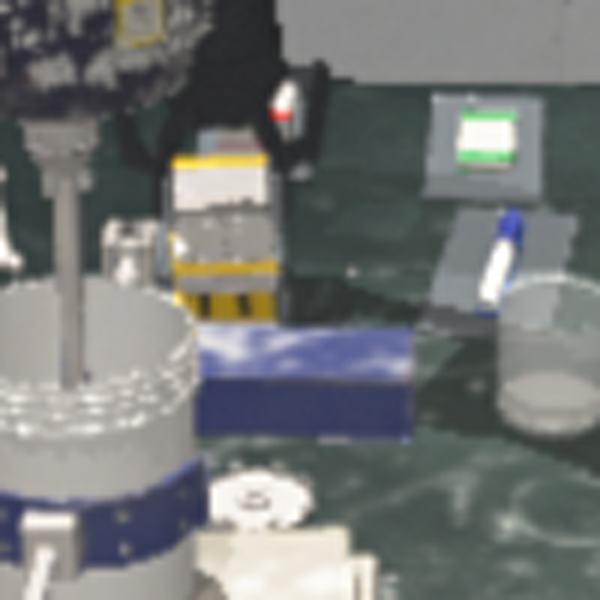

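```bash
python3 - <<'E'
from h import *
c=load('w24'); crop(c,'w24d',340,375,80,260,5)
o=c['obs'];R=o['tool_rot'][:2,:2]; t=o['eef_pos'][:2]
f=lambda l,h:((pts(c,l,h,190,50,3)[:,:2]-t)@R*1000).round(1).tolist()
z=o['eef_pos'][2]
print('mat r',f([(521,125),(511,250),(497,450),(489,600)],.004))
print('gauge top',f([(57,128),(515,128),(62,222),(507,222),(97,640),(475,640)],z+.0135),'bot',f([(70,108),(515,108)],z+.001))
s=load('s23'); print(rect(s,'yellow',.004,(270,330,140,190)))
for n in ('s4','s20','s1','w4'): 
  pass
s=load('scene0'); print(rect(s,'yellow',.004,(270,340,140,190)))
E
```

```text
mat r [[85.8, 40.2], [64.7, 40.0], [27.3, 40.1], [-4.3, 40.6]]
gauge top [[83.1, -30.8], [83.1, 29.8], [71.1, -31.0], [71.1, 29.6], [7.8, -30.2], [7.8, 29.2]] bot [[86.5, -31.6], [86.4, 32.5]]
[(592.9, -125.9, 174.6, 62.5, 6.31, array([ 592.8, -118.1]))]
[(593.2, -127.0, 173.4, 60.7, 6.89, array([ 592.3, -123.8]))]
```

View pics/w24d.png

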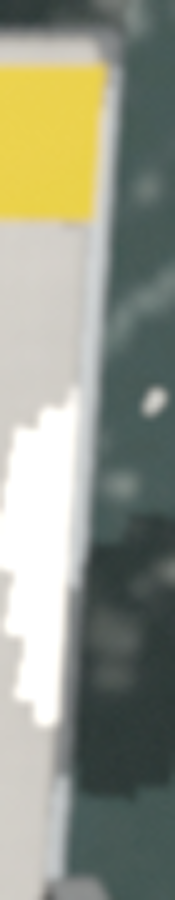

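```bash
python3 - <<'E'
from h import *
c=load('w24'); crop(c,'w24e',200,375,70,110,4)
o=c['obs'];R=o['tool_rot'][:2,:2]; t=o['eef_pos'][:2]
f=lambda l,h:((pts(c,l,h,190,50,3)[:,:2]-t)@R*1000).round(1).tolist()
z=o['eef_pos'][2]
for r in(104,108,112,116): print(r,'top',f([(285,r)],z+.0135),'mat',f([(285,r)],.004))
P=cloud(c)
for v in range(80,98): print(v,P[v,285].round(4), ((P[v,285][:2]-t)@R*1000).round(1))
E
```

```text
104 top [[86.0, -0.6]] mat [[89.1, -0.7]]
108 top [[85.5, -0.6]] mat [[88.5, -0.7]]
112 top [[85.0, -0.6]] mat [[87.9, -0.7]]
116 top [[84.6, -0.6]] mat [[87.2, -0.7]]
80 [ 0.5799 -0.0383  0.0008] [91.5 -0.5]
81 [ 5.799e-01 -3.870e-02 -4.000e-04] [91.1 -0.5]
82 [ 5.80e-01 -3.92e-02  4.00e-04] [90.6 -0.5]
83 [ 5.80e-01 -3.97e-02  5.00e-04] [90.1 -0.5]
84 [ 5.801e-01 -4.010e-02 -4.000e-04] [89.7 -0.5]
85 [ 5.802e-01 -4.070e-02  4.000e-04] [89.1 -0.5]
86 [ 0.5802 -0.0414  0.004 ] [88.3 -0.5]
87 [ 0.5803 -0.042   0.0053] [87.8 -0.5]
88 [ 0.5807 -0.0451  0.0446] [84.7 -0.5]
89 [ 0.5807 -0.0454  0.0439] [84.3 -0.5]
90 [ 0.5808 -0.0458  0.0441] [83.9 -0.5]
91 [ 0.5808 -0.0461  0.0432] [83.6 -0.5]
92 [ 0.5809 -0.0466  0.0451] [83.1 -0.5]
93 [ 0.5809 -0.0469  0.0449] [82.8 -0.5]
94 [ 0.581  -0.0473  0.0454] [82.4 -0.5]
95 [ 0.581  -0.0477  0.0455] [82.  -0.5]
96 [ 0.5811 -0.048   0.0441] [81.7 -0.5]
97 [ 0.5811 -0.0484  0.0451] [81.3 -0.5]
```

View pics/w24e.png

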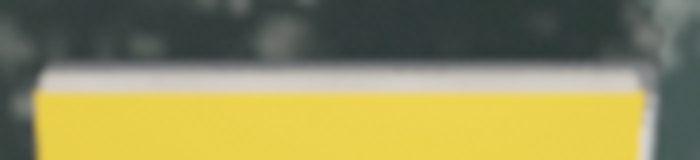

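>>> {"name": "drive_tool", "arguments": {"plan": "0.5 -0.2 -4 0 0 0; 1 -0.3 -9 0 0 0; 1 -0.3 -14 0 0 0; 1 -0.3 -19 0 0 0; 1 -0.3 -23 0 0 0; 1 -0.3 -25.5 0 0 0; 1 -0.3 -26.5 0 0 0; 1 -0.3 -26.5 0 0 0"}}

```text
time: 42.53
eef_pos: [0.5923, -0.1292, 0.0036]
tool_rot: [[-0.123, 0.992, -0.0], [0.992, 0.123, 0.0], [0.0, -0.0, -1.0]]
contact_force: [0.7, 0.1, -7.7]
grip_width: 0.0578
```

>>> {"name": "drive_tool", "arguments": {"plan": "0 0 0 0 0 0; 0 0 0 0 0 0; 0 0 -0.2 0 0 0; 0 0 -0.4 0 0 0; 0 0 -0.6 0 0 0; 0 0 -0.6 0 0 0; 0 0 -0.6 0 0 0; 0 0 -0.6 0 0 0"}}

```text
time: 43.2
eef_pos: [0.5924, -0.1293, 0.0033]
tool_rot: [[-0.123, 0.992, 0.0], [0.992, 0.123, 0.0], [0.0, 0.0, -1.0]]
contact_force: [0.1, -0.3, -7.9]
grip_width: 0.058
```

```bash
python3 - <<'E'
from h import *
c=grab('wrist','w25'); o=c['obs']
print(o['time'],o['eef_pos'],o['contact_force'],o['moment'],o['grip_width'])
crop(c,'w25c',180,390,40,310,3)
E
```

```text
43.2 [ 0.59242632 -0.12929051  0.00330447] [ 0.13762592 -0.3476234  -7.90138586] [-0.00131215  0.003137   -0.02636624] 0.057956184396132884
```

View pics/w25c.png

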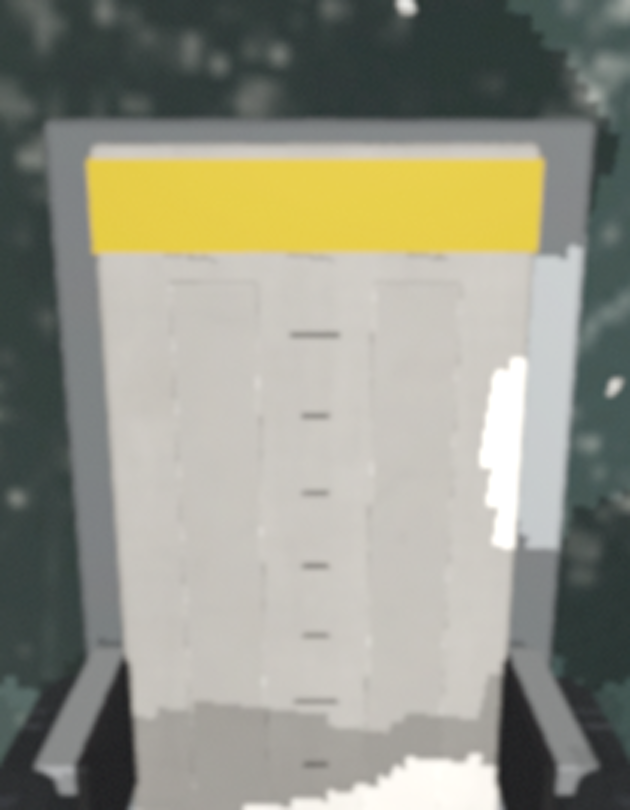

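>>> {"name": "drive_tool", "arguments": {"plan": "0.2 0 -0.3 0 0 0; 0.2 0 -0.6 0 0 0; 0.2 0 -0.9 0 0 0; 0.2 0 -1 0 0 0; 0.2 0 -1 0 0 0; 0.2 0 -1 0 0 0; 0.2 0 -1 0 0 0; 0.2 0 -1 0 0 0"}}

```text
time: 43.92
eef_pos: [0.5926, -0.1293, 0.0031]
tool_rot: [[-0.123, 0.992, -0.0], [0.992, 0.123, -0.0], [-0.0, -0.0, -1.0]]
contact_force: [-4.3, 1.5, 2.4]
grip_width: 0.0581
```

>>> {"name": "drive_tool", "arguments": {"plan": "0 0 0.4 0 0 0; 0 0 0.4 0 0 0; 0 0 0.4 0 0 0; 0 0 0.4 0 0 0; 0 0 0.4 0 0 0; 0 0 0.4 0 0 0; 0 0 0.4 0 0 0; 0 0 0.4 0 0 0", "jaw": 20}}

```text
time: 44.58
eef_pos: [0.5927, -0.1293, 0.0027]
tool_rot: [[-0.123, 0.992, 0.0], [0.992, 0.123, -0.0], [-0.0, 0.0, -1.0]]
contact_force: [-0.2, 0.3, -0.0]
grip_width: 0.0789
```

>>> {"name": "drive_tool", "arguments": {"plan": "0 0 3 0 0 0; 0 0 10 0 0 0; 0 0 22 0 0 0; 0 0 40 0 0 0; 0 0 65 0 0 0; 0 0 95 0 0 0; 0 0 125 0 0 0; 0 0 150 0 0 0"}}

```text
time: 45.25
eef_pos: [0.5933, -0.1295, 0.1564]
tool_rot: [[-0.123, 0.992, 0.003], [0.992, 0.123, -0.001], [-0.002, 0.003, -1.0]]
contact_force: [0.4, 0.2, 0.2]
grip_width: 0.0789
```

>>> {"name": "drive_tool", "arguments": {"plan": "-5 10 20 0 0 0; -10 30 40 0 0 0; -20 60 60 0 0 0; -30 90 70 0 0 0; -40 115 70 0 0 0; -40 125 70 0 0 0; -40 125 70 0 0 0; -40 125 70 0 0 0"}}

```text
time: 45.92
eef_pos: [0.5529, -0.0044, 0.2234]
tool_rot: [[-0.124, 0.992, 0.001], [0.992, 0.124, -0.001], [-0.001, 0.001, -1.0]]
contact_force: [0.0, -0.8, -0.0]
grip_width: 0.0788
```

```bash
python3 - <<'E'
from h import *
c=grab('wrist','w26'); o=c['obs']
print(o['time'],o['eef_pos'],o['contact_force'],o['grip_width'],abs(o['qvel']).max())
c=grab('scene','s26');c=grab('side','d26'); crop(c,'d26c',220,350,150,300,5)
E
```

```text
45.9167 [ 0.55293257 -0.00441146  0.22335043] [ 0.03443237 -0.82508535 -0.03009027] 0.07883699239210547 1.5733642469643732
```

View pics/w26.png

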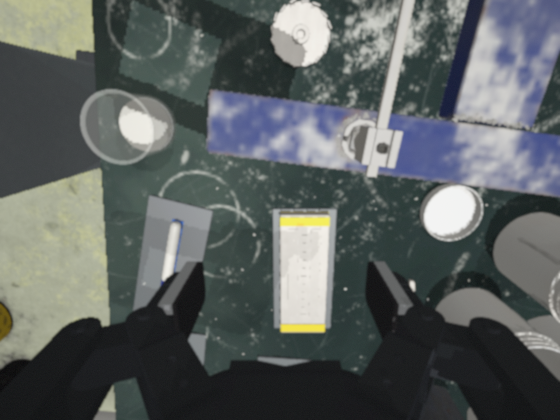

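View pics/s26.png

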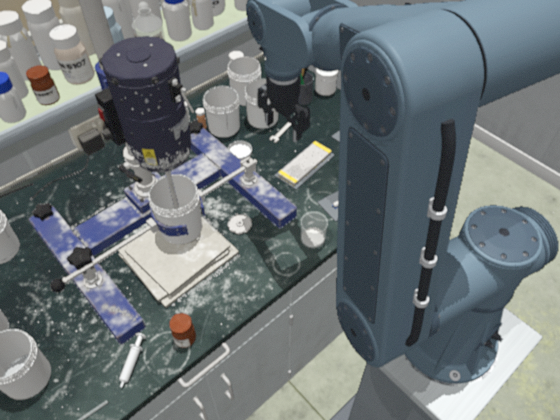

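View pics/d26c.png

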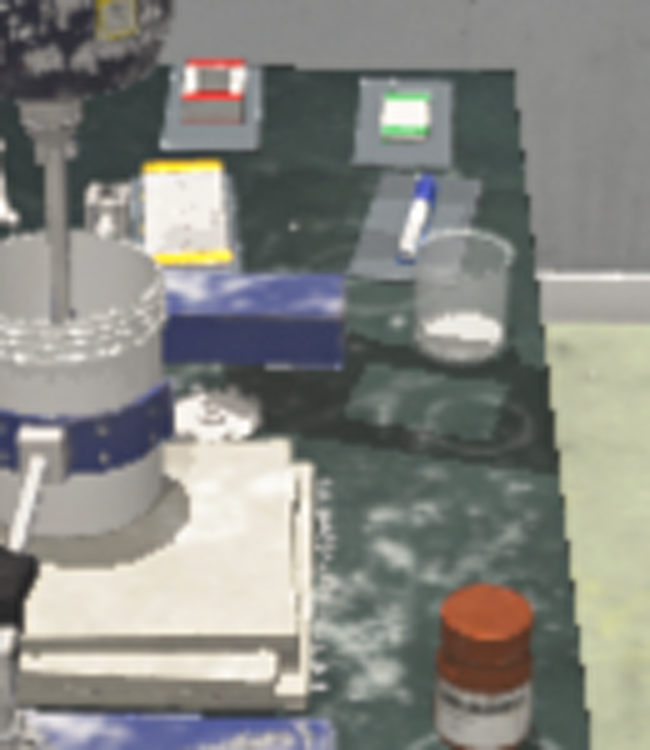

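```bash
python3 - <<'E'
from h import *
a=load('scene0')['pixels'].astype(int);b=load('s26')['pixels'].astype(int)
for n,(u0,u1,v0,v1) in {'jar':(168,200,312,350),'beaker':(298,332,208,250)}.items(): print(n,abs(a-b)[v0:v1,u0:u1].mean())
print(robot.hand_in())
E
```

```text
jar 2.108826754385965
beaker 4.3011204481792715
the job is handed in; nothing more can be done
None
```

I took the pile apart in the order asked: marker, scraper, applicator, then gauge. Each tool was lowered until it touched its own mat, released, and the gripper lifted clear. The job was handed in at about 46 s of the 120 s allowed.

- **Placing:** the wrist pictures of the marker, scraper and applicator after release, and of the gauge just before its final lowering, show each tool about 1 mm or less and under 1° off its print. A thin line of the applicator's red print still shows at one side and one end. A single check put the marker about 2 mm off centre along its length, but its visible end lined up with the print to about 0.3 mm. I took the 2 mm as an error in judging the height of its far end and did not move it.
- **After the gauge:** the last pictures from all three cameras show the gauge inside its mat, and the side view shows all four tools lying flat.
- **Beaker and jar:** both stand at the same pixels in the first and last overview pictures.
- **Forces:** the highest reading I saw was about 21 N, while pressing the scraper onto its mat. The force sensor read about zero before I handed in.

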